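# Turn the gel combs in their stand and snap the cover on

## Robot

A 7-joint arm with a two-finger parallel gripper is mounted at the origin on the work surface. World frame = base frame: x ahead of the robot, y to its left, z up, the work surface at z = 0. Lengths are in m, angles in rad, forces in N, time in s.
With the tool pointing down it reaches from about 0.4 to 0.875 m from the base axis. Payload 4.4 kg.
Tool frame: the origin (TCP) lies on the centre line of the jaws, within the pads' length; the fingertips stand 22 mm ahead of it and the grasp point (between the pads) lies 3 mm ahead of it; z points along the fingers, y is the direction in which the jaws open and shut (so a half turn about z gives the same grasp; the last joint's range is limited). The gripper opens to 85 mm and grips with 20 to 120 N. Pads are 22 mm wide; open, the fingers measure 114 mm over their backs; the gripper's body (76 mm by 85 mm) begins 54 mm behind the grasp point. The pads swing forward as they close: fully open they stand 13 mm farther back than shut.
Start: joints at [-0.066, 0.628, 0.038, 1.517, -0.027, 0.996, -0.02], TCP at [0.65, 0, 0.253] pointing down, gripper open.
Joint ranges: [-3.06, 3.06], [-0.37, 2.12], [-1.25, 1.32], [0.18, 2.47], [-1.1, 4.24], [0.23, 1.98], [-2.94, 2.94]. Speed limits (rad/s): [2.57, 2.57, 3.14, 3.14, 3.14, 3.14, 3.14].

## Interface

Orientations are given as a rotation vector (axis times angle).
In Python, from station import status, imaging, manip gives the robot as it stands.
- The arm moves only by the tool jog_arm, never from a script. Its argument "series" is a list of rows, each a list of 6 numbers: the shift along the tool's x, y, z in cm, then the turn, a rotation vector about the tool's x, y, z in rad. A call has exactly 10 rows; each row is the pose to reach, as a shift and turn from the pose commanded when the call began, along the tool's axes at that moment; what a row does not reach only later rows make up. A row lasts 1/12 s, in which the tool goes at most 41.7 mm and 7.16 degrees, less where a joint would pass 70% of its speed; a pose out of reach is approached as far as the arm can. A call with a gripper value outside its range is refused whole. "fingers" is the closure, from 0 (fully open) to 1 (shut), set as the call begins (left out, the last holds). The fingers move at their own pace and stop on an object; "squeeze" is the grip in N (left out, the last holds). Time passes only in rows, so rows that repeat a pose let the fingers close, or fill a call up. It gives the time, the measured TCP pose, the force and the opening at its end, in the units of the state.
- status.state(): the state, without advancing time (a new reading comes with each control period).
- imaging.snapshot(name): name is "scene" or "side" or "wrist"; returns a dict with "frame" (400x640x3 uint8, red, green, blue), "K" (3x3 intrinsics, pixels), "rvec" (rotation vector, rad) and "tvec" (3), from world to camera coordinates, as OpenCV has them. Camera axes: x right, y down, z forward; pixel columns grow to the right and rows downward; lengths in m; the calibration is good to about 2 mm. A picture is of the moment at which its call begins. There is no depth.
- manip.finish_job(): hands the job in, once; it reports no verdict.
The state is a dict: "t": time; "joint_pos": joint angles; "qvel": joint speeds; "effort": joint torques, N m; "eef_pos": TCP position; "eef_rot": TCP orientation; "wrist_force": force on the tool from outside, world axes, zero at the start; "wrist_torque": the same for the moment, N m; "finger_gap": finger opening in m.
Only numpy, scipy, OpenCV 4.12 (cv2) and the standard library are available. Lean on these libraries where they do the work, as an engineer would, in place of code of your own. Each camera call takes 0.05 s, during which the arm holds its last target.

## Task

Make the gel-comb stand ready. Lift out each comb that shows its coarse end, turn it end for end and set it back, and put the loose comb from the bench into an empty pocket, so that every comb lies flat in a pocket with its fine, four-toothed end out over the stand's open front. Then lay the white cover over the four standoffs at the stand's corners and press it down until all four have clicked through and it lies flat on their shoulders, leaving the bottles and the beaker alone.

Things in the scene. Friction and masses are not known exactly. Their poses are not given: they have to be found in the camera images.
- stand: comb stand, fixed to the bench, place and yaw vary: grey deck 100 mm (its x) by 248 mm (its y), top 12 mm above the bench, four pockets side by side along y (see seat0), four steel standoffs at its corners (see post0). Its open front is its own -x side: a comb lies along the stand's x, one end facing out over the front edge. Origin: centre of the deck at bench level, z up
- cover: white plate 100 mm (its x) by 248 mm (its y) by 5 mm with a round 14 mm hole near each corner, at x = +-36, y = +-108 mm, matching the standoffs. On top in the middle an upright grip bar 12 mm thick (x), 60 mm long (y), top 29 mm above the underside. Fits either way round (half a turn). Starts flat on the bench. Origin: centre of the underside; z up. About 170 g
- cover_seat (a point): where the cover's origin lies when fully home: above the stand's origin, 50 mm above the bench; axes as the stand's. Seated combs' grip posts (top 42 mm above the bench) fit below the cover
- seat0 (a point): middle of the first pocket's floor (stand x = -16, y = -69 mm, 12 mm above the bench), where a seated comb's origin lies; axes as the stand's. Pockets are 46 mm apart; walls 8 mm high (top 20 mm above the bench) leave a comb's body 3 mm all round, and gaps 32 mm wide at front and back let the teeth through. Either end may face out. A pocket may be empty
- seat1 (a point): the same for pocket 1 (stand x = -16, y = -23 mm)
- seat2 (a point): the same for pocket 2 (stand x = -16, y = 23 mm)
- seat3 (a point): the same for pocket 3 (stand x = -16, y = 69 mm)
- comb_a: white double-ended gel comb lying flat, one of 3 or 4 alike, some in the stand and comb_e on the bench (None if absent). Body 40 x 36 x 6 mm; a square upright grip post, 14 x 14 mm, rises in its middle to 30 mm above the underside. FINE end along its own -x: four 4 mm teeth, 28 mm across, 5 mm thick, tips 54 mm from the middle. COARSE end along +x: two 9 mm teeth, tips 42 mm from the middle. Origin: middle of the underside; z up. 40 g
- comb_b: another comb, exactly like comb_a, its fine end likewise along its own -x; in the stand or absent
- comb_c: another comb, exactly like comb_a, its fine end likewise along its own -x; in the stand or absent
- comb_d: another comb, exactly like comb_a, its fine end likewise along its own -x; in the stand or absent
- comb_e: another comb, exactly like comb_a, its fine end likewise along its own -x; always there, starting flat on the bench beside the stand at any yaw
- fine_a (a point): the tip of comb_a's fine end, 54 mm along its own -x from its origin, 3 mm above its underside
- fine_b (a point): the tip of comb_b's fine end, 54 mm along its own -x from its origin, 3 mm above its underside
- fine_c (a point): the tip of comb_c's fine end, 54 mm along its own -x from its origin, 3 mm above its underside
- fine_d (a point): the tip of comb_d's fine end, 54 mm along its own -x from its origin, 3 mm above its underside
- fine_e (a point): the tip of comb_e's fine end, 54 mm along its own -x from its origin, 3 mm above its underside
- post0 (a point): shoulder (50 mm above the bench) of the standoff at stand x = -36, y = -108 mm; the cover finally rests on it. Post 19 mm thick, above it an 11 mm core tapering to a tip 20 mm above the shoulder, with sprung cheeks on both y sides, 17 mm across, widest 8.4 mm up. A cover just laid on hangs about 11 mm too high; pushed down near it with 5 to 10 N its hole snaps past the cheeks and drops on the shoulder
- post1 (a point): the same for the standoff at stand x = -36, y = 108 mm
- post2 (a point): the same for the standoff at stand x = 36, y = -108 mm
- post3 (a point): the same for the standoff at stand x = 36, y = 108 mm
- reagent_bottle: bystander: glass bottle with a cap, 66 mm across, 130 mm tall, origin under its centre
- amber_bottle: bystander: brown glass bottle, 56 mm across, 110 mm tall, origin under its centre
- beaker: bystander: open glass beaker, 64 mm across, 75 mm tall, origin under its centre

How it is judged:
By the outcome, as a careful person would: the job done as asked, in the order asked, and still so for the second after the job is handed in, with the robot touching nothing.
Of comb_a, comb_b, comb_c, comb_d only 2 to 3 are there at a start; the rules pass over those that are not, and their reading is None.
At some moment in a run one of cover may be knocked a few centimetres aside while the robot is not near it.
Once in a run the grip may slacken for a moment while it holds something.
It also fails if it takes over 208 s, if anything falls off the work surface, if the arm or the gripper's body presses on something with over 40 N, if the wrist force passes 120 N, or if a joint passes its speed limit or range.

## Working session

There is one attempt and no reset: what is moved stays moved. The work goes in short steps, Python scripts to look and compute and a tool call to move; the robot and the scene stay as the last step left them, time stands still between calls to the robot, and variables do not carry over. Pictures are saved under pics/ and viewed, and the job is handed in when it is done.

Besides the shell and the picture viewer there is one more tool, called in YAML: its name, and indented under it one key for each argument. jog_arm: Moves the arm, as the interface text tells. Its arguments: {"type":"object","properties":{"series":{"type":"array"},"fingers":{"type":"number"},"squeeze":{"type":"number"}},"required":["series"]}

```bash
ls; mkdir -p pics; cat > h.py <<'E'
import numpy as np,cv2
from scipy.spatial.transform import Rotation as R
from station import status, imaging, manip
def snap(name,fn=None):
    s=imaging.snapshot(name)
    if fn: cv2.imwrite('pics/'+fn+'.png',cv2.cvtColor(s['frame'],cv2.COLOR_RGB2BGR))
    np.savez('pics/last_%s.npz'%name,**s)
    return s
def load(name): return dict(np.load('pics/last_%s.npz'%name))
def ray(s,u,v):
    Rm=R.from_rotvec(s['rvec']).as_matrix(); c=-Rm.T@s['tvec']
    d=Rm.T@np.linalg.inv(s['K'])@np.array([u,v,1.]); return c,d/np.linalg.norm(d)
def plane(s,u,v,z):
    c,d=ray(s,u,v); return c+d*(z-c[2])/d[2]
def proj(s,p):
    p=np.atleast_2d(np.array(p,float))
    return cv2.projectPoints(p,s['rvec'],s['tvec'],s['K'],None)[0][:,0]
E
python3 - <<'E'
from h import *
for n in ['scene','side','wrist']:
    s=snap(n,n+'0'); print(n,s['K'].tolist(),R.from_rotvec(s['rvec']).as_matrix().round(3).tolist(),ray(s,320,200))
print(status.state())
E
```

```text
pics
scene [[430.658870806128, 0.0, 322.10896063417863], [0.0, 430.658870806128, 196.75367710569435], [0.0, 0.0, 1.0]] [[-0.191, 0.982, 0.0], [0.67, 0.131, -0.731], [-0.718, -0.14, -0.682]] (array([1.52605584, 0.07770246, 0.93822611]), array([-0.71164449, -0.1434287 , -0.68774292]))
side [[420.0799575474618, 0.0, 314.23785511796945], [0.0, 420.0799575474618, 195.56828934259556], [0.0, 0.0, 1.0]] [[0.984, -0.176, 0.004], [-0.129, -0.738, -0.663], [0.119, 0.652, -0.749]] (array([ 0.46131613, -0.89303084,  0.93580018]), array([ 0.13120443,  0.64154399, -0.75578218]))
wrist [[279.806836973091, 0.0, 324.20711542598934], [0.0, 279.806836973091, 195.0045726740086], [0.0, 0.0, 1.0]] [[1.0, 0.001, -0.003], [0.002, -0.954, 0.301], [-0.002, -0.301, -0.954]] (array([0.64925773, 0.07765564, 0.37297524]), array([-0.01710066, -0.31763258, -0.94805966]))
{'t': 0.15, 'joint_pos': array([-0.06580598,  0.62914322,  0.03842322,  1.51812897, -0.02703108,
        0.99626931, -0.01997437]), 'qvel': array([ 2.19251663e-04, -2.32852472e-03, -1.00349705e-03, -3.25874953e-03,
        8.49886716e-04, -2.69581424e-05,  5.68573360e-04]), 'effort': array([ 2.19518879e-03, -5.63800478e+01,  1.22790758e+00, -1.93650573e+01,
        1.11919764e-02,  7.40401709e-03, -1.44664841e-05]), 'eef_pos': array([6.49570506e-01, 6.01365868e-05, 2.52596623e-01]), 'eef_rot': array([-2.22066866e+00, -2.22074702e+00,  1.55276033e-03]), 'wrist_force': array([ 0.39555899, -1.12482875, -0.18023048]), 'wrist_torque': array([-0.0199284 , -0.02450274, -0.01672077]), 'finger_gap': 0.0853161576396274}
```

View pics/scene0.png

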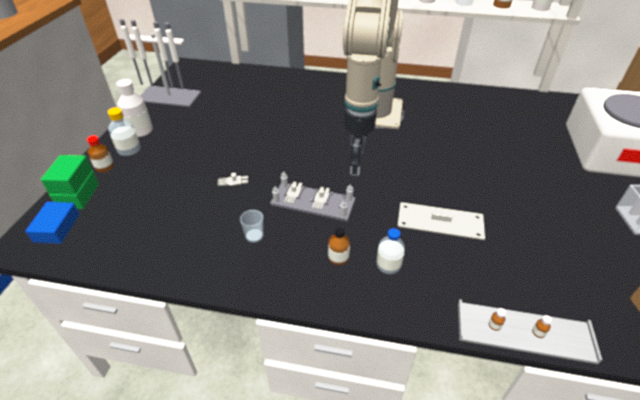

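View pics/side0.png

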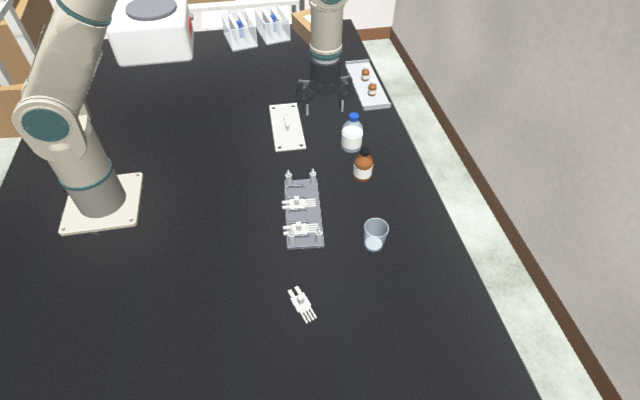

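View pics/wrist0.png

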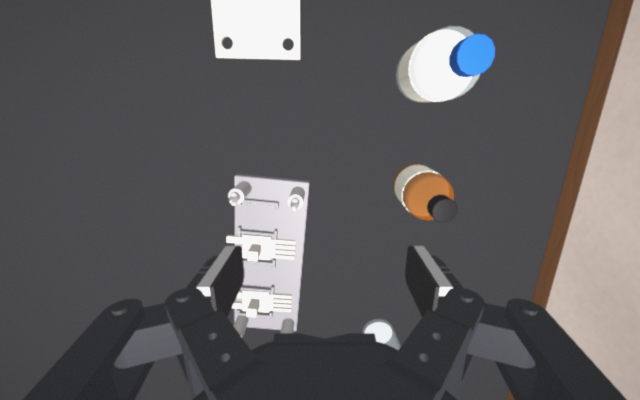

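```bash
python3 - <<'E'
from h import *
a=load('wrist')['frame'][160:350,210:330]; b=load('scene')['frame'][165:225,210:360];c=load('side')['frame'][160:330,270:340]
cv2.imwrite('pics/za.png',cv2.resize(a[:,:,::-1],None,fx=3,fy=3,interpolation=2))
cv2.imwrite('pics/zb.png',cv2.resize(b[:,:,::-1],None,fx=5,fy=5,interpolation=2))
cv2.imwrite('pics/zc.png',cv2.resize(c[:,:,::-1],None,fx=3.5,fy=3.5,interpolation=2))
E
```

```text
(no output)
```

View pics/za.png

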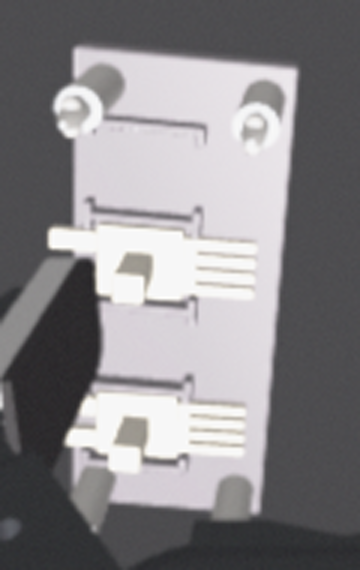

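View pics/zb.png

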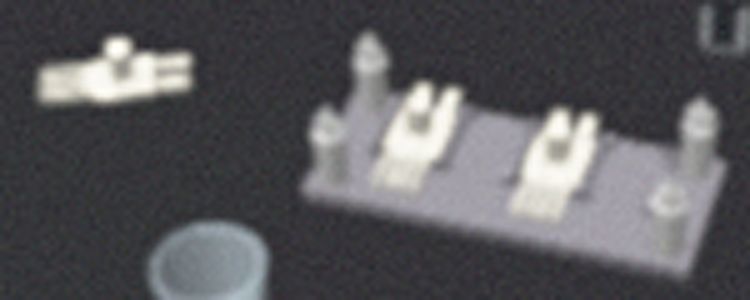

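View pics/zc.png

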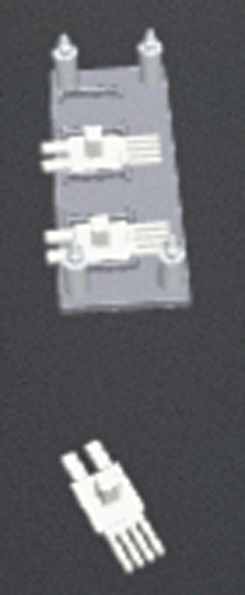

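```bash
python3 - <<'E'
from h import *
w=load('wrist');s=load('side');c=load('scene')
def o(x,y): return 210+x/3,160+y/3
for n,p in dict(TL=(75,47),TR=(298,68),BR=(258,512)).items(): print(n,plane(w,*o(*p),.012).round(4))
for n,p in dict(p0top=(128,285),p1=(122,462)).items(): print(n,plane(w,*o(*p),.042).round(4))
def q(x,y): return 270+x/3.5,160+y/3.5
for n,p in dict(TL=(50,72),TR=(160,68),BR=(190,302),BL=(58,310)).items(): print('side',n,plane(s,*q(*p),.012).round(4))
for n,p in dict(e_post=(107,485),).items(): print('side',n,plane(s,*q(*p),.030).round(4))
for n,p in dict(e_c1=(70,460),c2=(95,443),f1=(127,572),f2=(163,550)).items(): print('side',n,plane(s,*q(*p),.005).round(4))
# cover holes
for n,p in dict(a=(227,43),b=(288,44)).items(): print(n,plane(w,*p,.005))
for n,p in dict(a=(276,109),b=(295,108),c=(303,147),d=(279,148)).items(): print('sidecover',n,plane(s,*p,.005).round(4))
for n,p in dict(amb=(363,152),rb=(353,117)).items(): print(n,plane(s,*p,.11).round(4))
for n,p in dict(bk=(374,247)).items(): print(n,plane(s,*p,.0).round(4))
E
```

```text
TL [ 0.5302 -0.0095  0.012 ]
TR [ 0.6286 -0.0189  0.012 ]
BR [ 0.6037 -0.2634  0.012 ]
p0top [ 0.5534 -0.1106  0.042 ]
p1 [ 0.5433 -0.2058  0.042 ]
side TL [ 0.5294 -0.0136  0.012 ]
side TR [ 0.6241 -0.0253  0.012 ]
side BR [ 0.6029 -0.2705  0.012 ]
side BL [ 0.5034 -0.2604  0.012 ]
side e_post [ 0.5163 -0.4194  0.03  ]
side e_c1 [ 0.4952 -0.3827  0.005 ]
side c2 [ 0.5145 -0.3725  0.005 ]
side f1 [ 0.5212 -0.4714  0.005 ]
side f2 [ 0.5476 -0.4603  0.005 ]
a [0.53367651 0.14919663 0.005     ]
b [0.60553139 0.14819509 0.005     ]
sidecover a [0.5465 0.3524 0.005 ]
sidecover b [0.6151 0.3465 0.005 ]
sidecover c [0.6104 0.1338 0.005 ]
sidecover d [0.5319 0.1425 0.005 ]
amb [ 0.7611 -0.033   0.11  ]
rb [0.7708 0.1296 0.11  ]
bk [ 0.7358 -0.2878  0.    ]
```

jog_arm:
  series:
    - [-2.5, -2.1, 0, 0, 0, 0]
    - [-5, -4.2, 0, 0, 0, 0]
    - [-7.5, -6.3, 0, 0, 0, 0]
    - [-9, -8.3, 0, 0, 0, 0]
    - [-9, -8.3, 0, 0, 0, 0]
    - [-9, -8.3, 0, 0, 0, 0]
    - [-9, -8.3, 0, 0, 0, 0]
    - [-9, -8.3, 0, 0, 0, 0]
    - [-9, -8.3, 0, 0, 0, 0]
    - [-9, -8.3, 0, 0, 0, 0]
  fingers: 0

```text
t: 0.98
eef_pos: [0.5676, -0.089, 0.2531]
eef_rot: [-2.219, -2.223, -0.0]
wrist_force: [0.0, 0.3, -0.3]
finger_gap: 0.0855
```

```bash
python3 - <<'E'
from h import *
s=snap('wrist','w1');cv2.imwrite('pics/w1z.png',cv2.resize(s['frame'][60:340,235:425][:,:,::-1],None,fx=2,fy=2,interpolation=2)); print(status.state()['eef_pos'])
E
```

```text
[ 0.56743915 -0.0892102   0.25310776]
```

View pics/w1z.png

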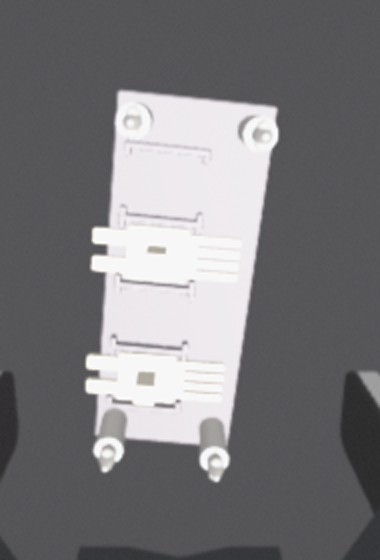

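```bash
cat > fit.py <<'E'
from h import *
def deck(s,u0=(235,425),v0=(60,340)):
    g=cv2.cvtColor(s['frame'],cv2.COLOR_RGB2GRAY); 
    return g
s=load('wrist'); g=cv2.cvtColor(s['frame'],cv2.COLOR_RGB2GRAY).astype(float)
# ray-cast scanlines: sample world lines across the edges on z=.012
c0=np.array([.567,-.137]); th=np.radians(-5.5)
for it in range(3):
    ex=np.array([np.cos(th),np.sin(th)]); ey=np.array([-ex[1],ex[0]])
    def edge(base,dirn,z=.012,h=.012):
        t=np.arange(-h,h,.0003); P=np.c_[base+t[:,None]*dirn,np.full(len(t),z)]
        uv=proj(s,P).astype(np.float32); val=cv2.remap(g.astype(np.float32),uv[None,:,0],uv[None,:,1],cv2.INTER_LINEAR)[0]
        val=cv2.GaussianBlur(val[None],(9,1),2)[0]
        k=np.argmin(np.gradient(val)); return base+t[k]*dirn
    L=np.array([edge(c0-.05*ex+y*ey,-ex) for y in [-.045,-.04,-.035,0,.003,.045,.05,.085,.09,.095]])
    Rr=np.array([edge(c0+.05*ex+y*ey,ex) for y in np.arange(-.08,.09,.01)])
    T=np.array([edge(c0+.124*ey+x*ex,ey) for x in np.arange(-.04,.041,.01)])
    B=np.array([edge(c0-.124*ey+x*ex,-ey) for x in np.arange(-.015,.02,.005)])
    def fl(P):
        v=cv2.fitLine(P.astype(np.float32),cv2.DIST_HUBER,0,.001,.001).ravel(); return v
    l,r,t_,b=map(fl,(L,Rr,T,B))
    an=[np.degrees(np.arctan2(-v[0]*np.sign(v[1]),abs(v[1]))) for v in (l,r)]+[np.degrees(np.arctan(v[1]/v[0])) for v in (t_,b)]
    th=np.radians(np.mean(an[:2])); 
    ex=np.array([np.cos(th),np.sin(th)]); ey=np.array([-ex[1],ex[0]])
    xl,xr=(L@ex),(Rr@ex); yt,yb=T@ey,B@ey
    m=[np.median(q) for q in (xl,xr,yt,yb)]
    c0=ex*(m[0]+m[1])/2+ey*(m[2]+m[3])/2
    print('angles',np.round(an,2),'c',c0.round(4),'size',round(m[1]-m[0],4),round(m[2]-m[3],4))
def o(x,y): return 235+x/2,60+y/2
for p in [(133,121),(262,132),(107,467),(216,476)]:
    q=plane(s,*o(*p),.07)[:2]-c0; print('tip',(q@ex).round(4),(q@ey).round(4))
for p in [(157,250),(146,379)]:
    q=plane(s,*o(*p),.042)[:2]-c0; print('post',(q@ex).round(4),(q@ey).round(4))
E
python3 fit.py
```

```text
angles [-5.69 -5.75 -5.76 -5.95] c [ 0.5661 -0.1364] size 0.0991 0.2472
angles [-5.76 -5.8  -5.72 -5.76] c [ 0.566  -0.1364] size 0.0992 0.247
angles [-5.69 -5.78 -5.7  -5.82] c [ 0.5661 -0.1364] size 0.0992 0.2472
tip -0.0342 0.1084
tip 0.034 0.1098
tip -0.0339 -0.1068
tip 0.0363 -0.1064
post -0.0156 0.032
post -0.0147 -0.0569
```

jog_arm:
  series:
    - [-0.5, -0.4, 2.5, 0, 0, -0.12]
    - [-1, -0.8, 5, 0, 0, -0.24]
    - [-1.5, -1.2, 7.5, 0, 0, -0.36]
    - [-2.29, -1.52, 10, 0, 0, -0.48]
    - [-2.29, -1.52, 11.3, 0, 0, -0.6]
    - [-2.29, -1.52, 11.3, 0, 0, -0.72]
    - [-2.29, -1.52, 11.3, 0, 0, -0.84]
    - [-2.29, -1.52, 11.3, 0, 0, -0.96]
    - [-2.29, -1.52, 11.3, 0, 0, -1.08]
    - [-2.29, -1.52, 11.3, 0, 0, -1.2]
  fingers: 0.68
  squeeze: 30

```text
t: 1.87
eef_pos: [0.5521, -0.1126, 0.1401]
eef_rot: [-0.569, -3.09, -0.0]
wrist_force: [0.5, -0.3, -0.9]
finger_gap: 0.0273
```

jog_arm:
  series:
    - [0, 0, 0, 0, 0, -0.1]
    - [0, 0, 0, 0, 0, -0.2]
    - [0, 0, 0, 0, 0, -0.27]
    - [0, 0, 0, 0, 0, -0.27]
    - [0, 0, 0, 0, 0, -0.27]
    - [0, 0, 0, 0, 0, -0.27]
    - [0, 0, 0, 0, 0, -0.27]
    - [0, 0, 0, 0, 0, -0.27]
    - [0, 0, 0, 0, 0, -0.27]
    - [0, 0, 0, 0, 0, -0.27]

```text
t: 2.7
eef_pos: [0.5519, -0.1128, 0.1404]
eef_rot: [0.158, 3.138, -0.0]
wrist_force: [-1.1, 0.2, 0.9]
finger_gap: 0.0274
```

```bash
cat >> h.py <<'E'
C=np.array([.566,-.1364]);TH=np.radians(-5.75);EX=np.array([np.cos(TH),np.sin(TH)]);EY=np.array([-EX[1],EX[0]])
def W(x,y): return C+x*EX+y*EY
def rep(target=None):
    st=status.state(); Rm=R.from_rotvec(st['eef_rot']).as_matrix()
    print('t',round(st['t'],2),'pos',st['eef_pos'].round(4),'jawdir',np.degrees(np.arctan2(Rm[1,1],Rm[0,1])).round(2),'tilt',Rm[:,2].round(4),'gap',round(st['finger_gap'],4),'F',st['wrist_force'].round(1),'q',st['joint_pos'].round(2))
    if target is not None: print('tool shift cm',(100*Rm.T@(np.array(target)-st['eef_pos'])).round(2))
E
python3 - <<'E'
from h import *
for y in (-.069,-.023,.023,.069): print(W(-.016,y))
s=snap('wrist','w2'); rep([*W(-.016,.023),.049])
E
```

```text
[ 0.54316753 -0.20344982]
[ 0.54777618 -0.15768127]
[ 0.55238483 -0.11191272]
[ 0.55699348 -0.06614416]
t 2.75 pos [ 0.5518 -0.1128  0.1403] jawdir 84.21 tilt [ 1.e-04 -1.e-04 -1.e+00] gap 0.0271 F [-0.4  0.2 -0.5] q [ 0.39  0.68 -0.37  1.86  0.37  0.67  1.27]
tool shift cm [-0.04  0.1   9.13]
```

View pics/w2.png

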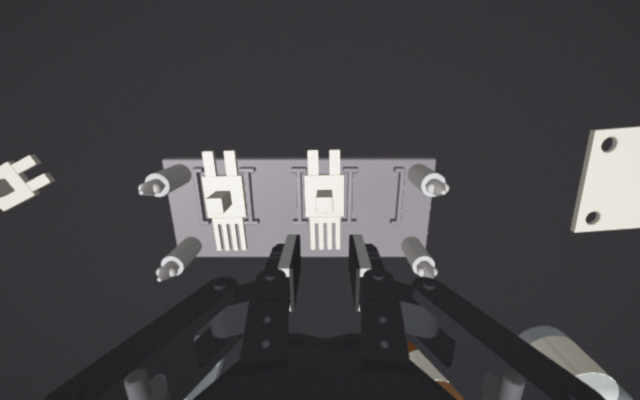

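```bash
python3 - <<'E'
from h import *
s=load('wrist')
for n,(x,y) in dict(s0=(-.016,-.069),s2=(-.016,.023)).items():
    p=W(x,y); print(n,proj(s,[[*p,.042],[*p,.018]]).round(1).tolist())
g=s['frame'][130:280,180:360][:,:,::-1]; cv2.imwrite('pics/w2z.png',cv2.resize(g,None,fx=4,fy=4,interpolation=2))
E
```

```text
s0 [[213.5, 205.4], [223.4, 196.5]]
s2 [[324.4, 205.4], [324.4, 196.6]]
```

View pics/w2z.png

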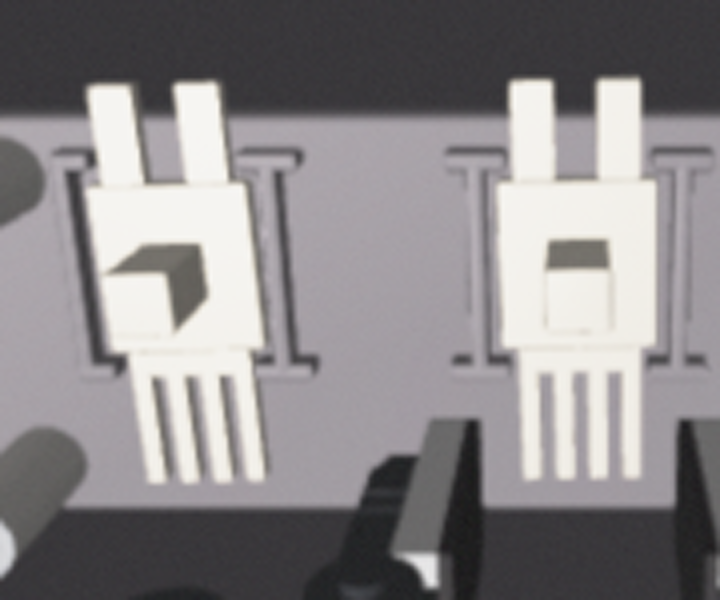

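jog_arm:
  series:
    - [0, 0.08, 2, 0, 0, 0]
    - [0, 0.08, 4, 0, 0, 0]
    - [0, 0.08, 6, 0, 0, 0]
    - [0, 0.08, 7.5, 0, 0, 0]
    - [0, 0.08, 8.5, 0, 0, 0]
    - [0, 0.08, 9.1, 0, 0, 0]
    - [0, 0.08, 9.1, 0, 0, 0]
    - [0, 0.08, 9.1, 0, 0, 0]
    - [0, 0.08, 9.1, 0, 0, 0]
    - [0, 0.08, 9.1, 0, 0, 0]

```text
t: 3.58
eef_pos: [0.5526, -0.1122, 0.0502]
eef_rot: [0.158, 3.136, -0.0]
wrist_force: [-0.0, -0.6, -0.2]
finger_gap: 0.0276
```

jog_arm:
  series:
    - [0, 0, 0, 0, 0, 0]
    - [0, 0, 0, 0, 0, 0]
    - [0, 0, 0, 0, 0, 0]
    - [0, 0, 0, 0, 0, 0]
    - [0, 0, 0, 0, 0, 0]
    - [0, 0, 0, 0, 0, 0]
    - [0, 0, 0, 0, 0, 0]
    - [0, 0, 0, 0, 0, 0]
    - [0, 0, 0, 0, 0, 0]
    - [0, 0, 0, 0, 0, 0]
  fingers: 1
  squeeze: 40

```text
t: 4.42
eef_pos: [0.5524, -0.1122, 0.0502]
eef_rot: [0.158, 3.136, -0.0]
wrist_force: [-1.2, 0.2, 5.5]
finger_gap: 0.0128
```

```bash
python3 - <<'E'
from h import *
rep([*W(-.016,.023),.049])
E
```

```text
t 4.42 pos [ 0.5524 -0.1122  0.0502] jawdir 84.22 tilt [ 1.3e-03 -4.0e-04 -1.0e+00] gap 0.0128 F [-1.2  0.2  5.5] q [ 0.33  0.82 -0.28  1.9   0.45  0.49  1.2 ]
tool shift cm [0.01 0.03 0.12]
```

jog_arm:
  series:
    - [0, 0, -2, 0, 0, 0]
    - [0, 0, -4, 0, 0, 0]
    - [0, 0, -6, 0, 0, 0]
    - [0, 0, -8, 0, 0, 0]
    - [0, 0, -9, 0, 0, 0.1]
    - [0, 0, -9, 0, 0, 0.2]
    - [0, 0, -9, 0, 0, 0.32]
    - [0, 0, -9, 0, 0, 0.44]
    - [0, 0, -9, 0, 0, 0.56]
    - [0, 0, -9, 0, 0, 0.68]

```text
t: 5.25
eef_pos: [0.5517, -0.112, 0.1394]
eef_rot: [-1.204, -2.902, -0.0]
wrist_force: [-0.2, 1.0, -0.1]
finger_gap: 0.013
```

jog_arm:
  series:
    - [0, 0, 0, 0, 0, 0.12]
    - [0, 0, 0, 0, 0, 0.24]
    - [0, 0, 0, 0, 0, 0.36]
    - [0, 0, 0, 0, 0, 0.48]
    - [0, 0, 0, 0, 0, 0.6]
    - [0, 0, 0, 0, 0, 0.72]
    - [0, 0, 0, 0, 0, 0.84]
    - [0, 0, 0, 0, 0, 0.96]
    - [0, 0, 0, 0, 0, 1.08]
    - [0, 0, 0, 0, 0, 1.2]

```text
t: 6.08
eef_pos: [0.5518, -0.1119, 0.1393]
eef_rot: [-2.632, -1.715, -0.0]
wrist_force: [-0.2, 1.0, -0.3]
finger_gap: 0.0128
```

jog_arm:
  series:
    - [0, 0, 0, 0, 0, 0.12]
    - [0, 0, 0, 0, 0, 0.24]
    - [0, 0, 0, 0, 0, 0.36]
    - [0, 0, 0, 0, 0, 0.48]
    - [0, 0, 0, 0, 0, 0.6]
    - [0, 0, 0, 0, 0, 0.72]
    - [0, 0, 0, 0, 0, 0.84]
    - [0, 0, 0, 0, 0, 0.96]
    - [0, 0, 0, 0, 0, 1.08]
    - [0, 0, 0, 0, 0, 1.2]

```text
t: 6.92
eef_pos: [0.5518, -0.1118, 0.1393]
eef_rot: [-3.14, 0.071, 0.0]
wrist_force: [-0.2, -0.0, -0.3]
finger_gap: 0.0129
```

```bash
python3 - <<'E'
from h import *
snap('wrist','w3');rep([*W(-.016,.023),.05])
E
```

```text
t 6.97 pos [ 0.5518 -0.1115  0.1391] jawdir -92.84 tilt [-3.e-04  3.e-04 -1.e+00] gap 0.0127 F [ 0.   0.2 -1.2] q [-0.17  0.71  0.5   1.88 -0.52  0.68 -0.97]
tool shift cm [0.06 0.04 8.91]
```

View pics/w3.png

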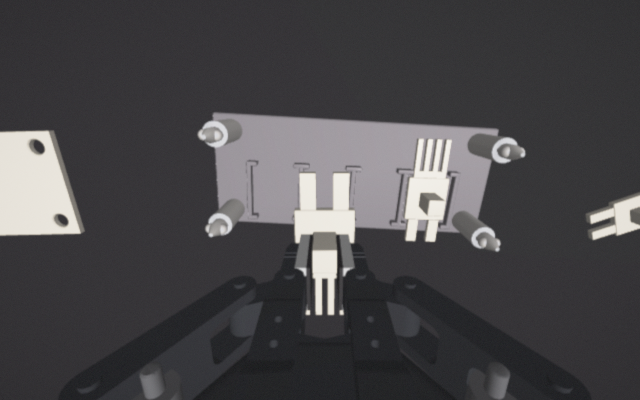

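jog_arm:
  series:
    - [0.06, 0.04, 1.5, 0, 0, 0.05]
    - [0.06, 0.04, 3, 0, 0, 0.05]
    - [0.06, 0.04, 4.5, 0, 0, 0.05]
    - [0.06, 0.04, 6, 0, 0, 0.05]
    - [0.06, 0.04, 6.8, 0, 0, 0.05]
    - [0.06, 0.04, 7.4, 0, 0, 0.05]
    - [0.06, 0.04, 7.4, 0, 0, 0.05]
    - [0.06, 0.04, 7.4, 0, 0, 0.05]
    - [0.06, 0.04, 7.4, 0, 0, 0.05]
    - [0.06, 0.04, 7.4, 0, 0, 0.05]

```text
t: 7.8
eef_pos: [0.553, -0.1126, 0.0661]
eef_rot: [3.138, -0.14, 0.002]
wrist_force: [0.1, 0.3, -0.1]
finger_gap: 0.0129
```

```bash
python3 - <<'E'
from h import *
s=snap('wrist','w4');rep([*W(-.016,.023),.05])
cv2.imwrite('pics/w4z.png',cv2.resize(s['frame'][60:320,220:440][:,:,::-1],None,fx=3,fy=3,interpolation=2)[:600])
E
```

```text
t 7.85 pos [ 0.553  -0.1126  0.066 ] jawdir -95.1 tilt [ 1.4e-03 -2.0e-04 -1.0e+00] gap 0.0126 F [0.3 0.9 0.9] q [-0.11  0.82  0.42  1.91 -0.61  0.54 -0.93]
tool shift cm [-0.07 -0.06  1.6 ]
```

View pics/w4z.png

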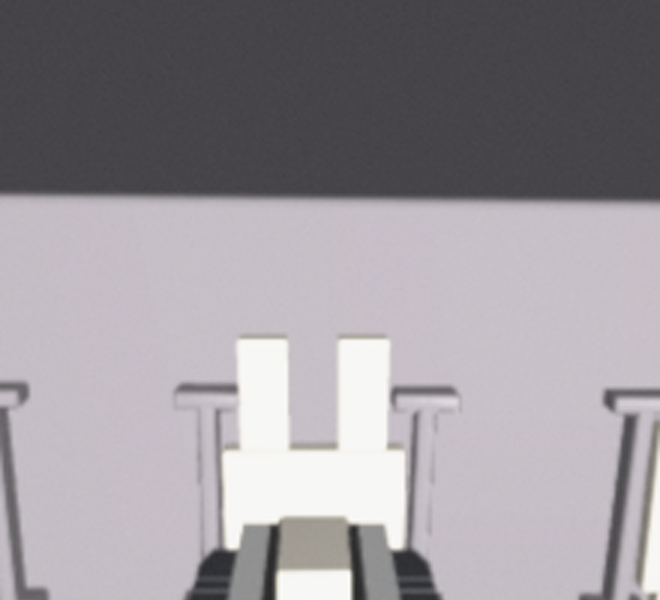

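jog_arm:
  series:
    - [-0.07, -0.06, 0.3, 0, 0, 0.01]
    - [-0.07, -0.06, 0.6, 0, 0, 0.01]
    - [-0.07, -0.06, 0.9, 0, 0, 0.01]
    - [-0.07, -0.06, 1.2, 0, 0, 0.01]
    - [-0.07, -0.06, 1.5, 0, 0, 0.01]
    - [-0.07, -0.06, 1.6, 0, 0, 0.01]
    - [-0.07, -0.06, 1.6, 0, 0, 0.01]
    - [-0.07, -0.06, 1.6, 0, 0, 0.01]
    - [-0.07, -0.06, 1.6, 0, 0, 0.01]
    - [-0.07, -0.06, 1.6, 0, 0, 0.01]

```text
t: 8.68
eef_pos: [0.5518, -0.1118, 0.0502]
eef_rot: [-3.137, 0.156, -0.0]
wrist_force: [-2.3, 0.5, 9.5]
finger_gap: 0.0125
```

jog_arm:
  series:
    - [0, 0, 0, 0, 0, 0]
    - [0, 0, 0, 0, 0, 0]
    - [0, 0, 0, 0, 0, 0]
    - [0, 0, 0, 0, 0, 0]
    - [0, 0, 0, 0, 0, 0]
    - [0, 0, -1.5, 0, 0, 0]
    - [0, 0, -3.5, 0, 0, 0]
    - [0, 0, -6, 0, 0, 0]
    - [0, 0, -9, 0, 0, 0]
    - [0, 0, -9, 0, 0, 0]
  fingers: 0.7

```text
t: 9.52
eef_pos: [0.5546, -0.1132, 0.1439]
eef_rot: [3.136, -0.156, 0.013]
wrist_force: [0.3, -1.1, 0.7]
finger_gap: 0.0259
```

```bash
python3 - <<'E'
from h import *
s=snap('wrist','w5');rep([*W(-.016,-.069),.14])
E
```

```text
t 9.57 pos [ 0.5537 -0.1125  0.1418] jawdir -95.68 tilt [ 0.0055 -0.0013 -1.    ] gap 0.0256 F [-0.4  0.5 -0.8] q [-0.18  0.71  0.52  1.88 -0.54  0.69 -1.01]
tool shift cm [-0.15  9.15  0.19]
```

View pics/w5.png

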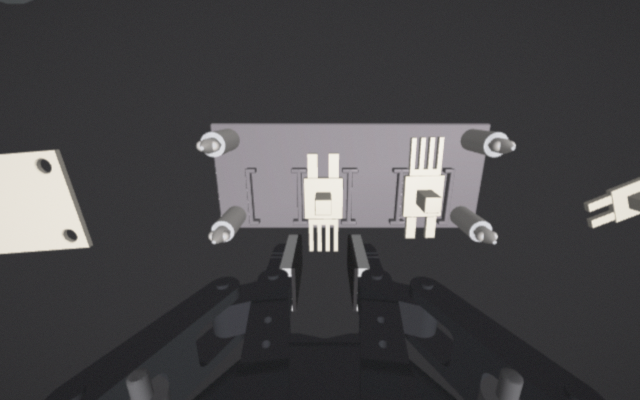

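jog_arm:
  series:
    - [0, 2, 0.2, 0, 0, 0]
    - [-0.1, 4, 0.2, 0, 0, 0]
    - [-0.15, 6, 0.2, 0, 0, 0]
    - [-0.15, 8, 0.2, 0, 0, 0]
    - [-0.15, 9.05, 0.2, 0, 0, 0]
    - [-0.15, 9.05, 0.2, 0, 0, 0]
    - [-0.15, 9.05, 0.2, 0, 0, 0]
    - [-0.15, 9.05, 0.2, 0, 0, 0]
    - [-0.15, 9.05, 0.2, 0, 0, 0]
    - [-0.15, 9.05, 0.2, 0, 0, 0]
  fingers: 0.74

```text
t: 10.4
eef_pos: [0.5417, -0.2002, 0.1371]
eef_rot: [-3.137, 0.152, 0.0]
wrist_force: [-0.1, 0.1, -0.4]
finger_gap: 0.0223
```

```bash
python3 - <<'E'
from h import *
s=snap('wrist','w6');rep([*W(-.016,-.068),.049])
for p in [(-.016,-.069)]: print(proj(s,[[*W(*p),.042]]))
cv2.imwrite('pics/w6z.png',cv2.resize(s['frame'][100:300,220:420][:,:,::-1],None,fx=3,fy=3,interpolation=2))
E
```

```text
t 10.45 pos [ 0.5417 -0.2004  0.1372] jawdir -95.58 tilt [-1.e-04  7.e-04 -1.e+00] gap 0.0227 F [-0.4  0.1 -0.1] q [-0.    0.73  0.5   1.84 -0.52  0.7  -0.87]
tool shift cm [0.18 0.19 8.82]
[[328.85481586 202.5062714 ]]
```

View pics/w6z.png

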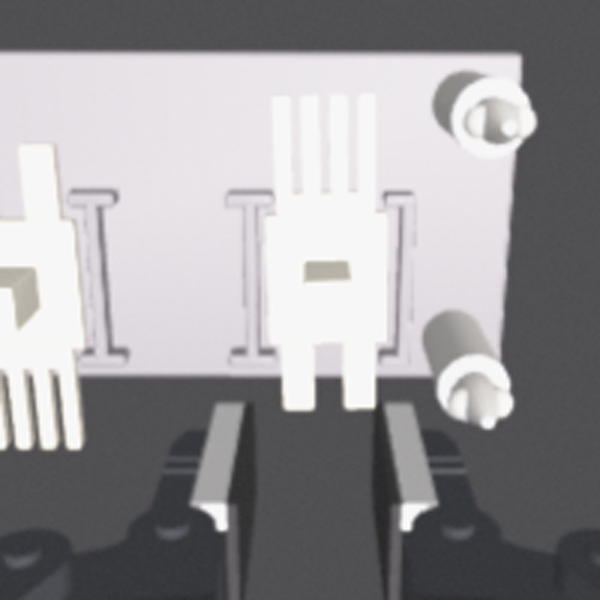

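jog_arm:
  series:
    - [0.18, 0.24, 1, 0, 0, 0]
    - [0.18, 0.24, 2.5, 0, 0, 0]
    - [0.18, 0.24, 4, 0, 0, 0]
    - [0.18, 0.24, 5.5, 0, 0, 0]
    - [0.18, 0.24, 7, 0, 0, 0]
    - [0.18, 0.24, 8, 0, 0, 0]
    - [0.18, 0.24, 8.8, 0, 0, 0]
    - [0.18, 0.24, 8.8, 0, 0, 0]
    - [0.18, 0.24, 8.8, 0, 0, 0]
    - [0.18, 0.24, 8.8, 0, 0, 0]

```text
t: 11.28
eef_pos: [0.5433, -0.2047, 0.0498]
eef_rot: [3.137, -0.156, 0.002]
wrist_force: [0.7, 0.1, 1.0]
finger_gap: 0.0222
```

jog_arm:
  series:
    - [0, 0, 0, 0, 0, 0]
    - [0, 0, 0, 0, 0, 0]
    - [0, 0, 0, 0, 0, 0]
    - [0, 0, 0, 0, 0, 0]
    - [0, 0, 0, 0, 0, 0]
    - [0, 0, 0, 0, 0, 0]
    - [0, 0, 0, 0, 0, 0]
    - [0, 0, 0, 0, 0, 0]
    - [0, 0, 0, 0, 0, 0]
    - [0, 0, 0, 0, 0, 0]
  fingers: 1
  squeeze: 40

```text
t: 12.12
eef_pos: [0.5435, -0.2045, 0.0501]
eef_rot: [3.137, -0.156, 0.002]
wrist_force: [0.3, 0.4, 5.8]
finger_gap: 0.0128
```

```bash
python3 - <<'E'
from h import *
rep([*W(-.016,-.069),.05])
E
```

```text
t 12.12 pos [ 0.5435 -0.2045  0.0501] jawdir -95.68 tilt [ 1.5e-03 -4.0e-04 -1.0e+00] gap 0.0128 F [0.3 0.4 5.8] q [ 0.07  0.86  0.4   1.87 -0.61  0.54 -0.8 ]
tool shift cm [-0.05 -0.11  0.01]
```

jog_arm:
  series:
    - [0, -0.1, -2, 0, 0, 0]
    - [0, -0.1, -4, 0, 0, 0]
    - [0, -0.1, -6, 0, 0, 0]
    - [0, -0.1, -8, 0, 0, 0]
    - [0, -0.1, -9, 0, 0, -0.1]
    - [0, -0.1, -9, 0, 0, -0.2]
    - [0, -0.1, -9, 0, 0, -0.32]
    - [0, -0.1, -9, 0, 0, -0.44]
    - [0, -0.1, -9, 0, 0, -0.56]
    - [0, -0.1, -9, 0, 0, -0.68]

```text
t: 12.95
eef_pos: [0.5427, -0.2031, 0.1391]
eef_rot: [-3.007, -0.908, 0.001]
wrist_force: [-0.9, 0.5, -0.8]
finger_gap: 0.0126
```

jog_arm:
  series:
    - [0, 0, 0, 0, 0, -0.12]
    - [0, 0, 0, 0, 0, -0.24]
    - [0, 0, 0, 0, 0, -0.36]
    - [0, 0, 0, 0, 0, -0.48]
    - [0, 0, 0, 0, 0, -0.6]
    - [0, 0, 0, 0, 0, -0.72]
    - [0, 0, 0, 0, 0, -0.84]
    - [0, 0, 0, 0, 0, -0.96]
    - [0, 0, 0, 0, 0, -1.08]
    - [0, 0, 0, 0, 0, -1.2]

```text
t: 13.78
eef_pos: [0.5426, -0.2032, 0.139]
eef_rot: [-1.969, -2.447, 0.001]
wrist_force: [-0.2, -1.2, -1.0]
finger_gap: 0.0132
```

jog_arm:
  series:
    - [0, 0, 0, 0, 0, -0.12]
    - [0, 0, 0, 0, 0, -0.24]
    - [0, 0, 0, 0, 0, -0.36]
    - [0, 0, 0, 0, 0, -0.48]
    - [0, 0, 0, 0, 0, -0.6]
    - [0, 0, 0, 0, 0, -0.72]
    - [0, 0, 0, 0, 0, -0.84]
    - [0, 0, 0, 0, 0, -0.96]
    - [0, 0, 0, 0, 0, -1.08]
    - [0, 0, 0, 0, 0, -1.2]

```text
t: 14.62
eef_pos: [0.5426, -0.2034, 0.139]
eef_rot: [-0.243, -3.131, 0.0]
wrist_force: [0.1, -0.8, -0.4]
finger_gap: 0.0126
```

```bash
python3 - <<'E'
from h import *
snap('wrist','w7');rep([*W(-.016,-.069),.05])
E
```

```text
t 14.67 pos [ 0.5425 -0.2035  0.1389] jawdir 81.39 tilt [-1.e-03  3.e-04 -1.e+00] gap 0.0127 F [-0.3  0.1 -0.9] q [ 0.54  0.7  -0.37  1.82  0.37  0.7   1.39]
tool shift cm [-0.08  0.02  8.89]
```

View pics/w7.png

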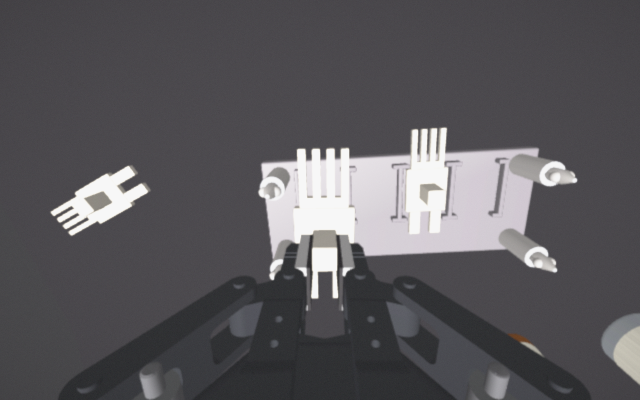

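jog_arm:
  series:
    - [-0.08, 0.02, 1.5, 0, 0, -0.05]
    - [-0.08, 0.02, 3, 0, 0, -0.05]
    - [-0.08, 0.02, 4.5, 0, 0, -0.05]
    - [-0.08, 0.02, 6, 0, 0, -0.05]
    - [-0.08, 0.02, 6.8, 0, 0, -0.05]
    - [-0.08, 0.02, 7.4, 0, 0, -0.05]
    - [-0.08, 0.02, 7.4, 0, 0, -0.05]
    - [-0.08, 0.02, 7.4, 0, 0, -0.05]
    - [-0.08, 0.02, 7.4, 0, 0, -0.05]
    - [-0.08, 0.02, 7.4, 0, 0, -0.05]

```text
t: 15.5
eef_pos: [0.5444, -0.2034, 0.0661]
eef_rot: [0.174, 3.135, -0.001]
wrist_force: [0.0, 0.1, 0.2]
finger_gap: 0.0127
```

```bash
python3 - <<'E'
from h import *
s=snap('wrist','w8');rep([*W(-.016,-.069),.05])
cv2.imwrite('pics/w8z.png',cv2.resize(s['frame'][60:320,220:440][:,:,::-1],None,fx=3,fy=3,interpolation=2)[:600])
E
```

```text
t 15.55 pos [ 0.5443 -0.2034  0.0661] jawdir 83.63 tilt [ 1.3e-03 -4.0e-04 -1.0e+00] gap 0.0125 F [-0.2 -0.5 -1. ] q [ 0.51  0.81 -0.31  1.85  0.44  0.55  1.37]
tool shift cm [ 0.12 -0.01  1.61]
```

View pics/w8z.png

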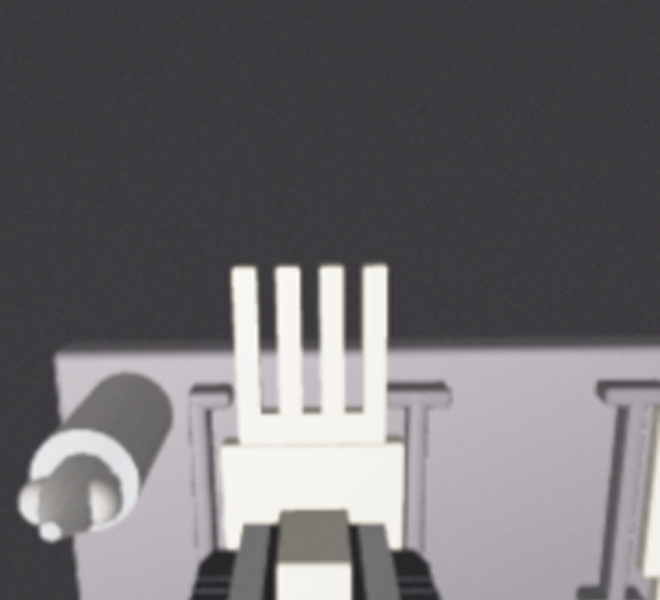

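jog_arm:
  series:
    - [0.12, 0, 0.3, 0, 0, -0.01]
    - [0.12, 0, 0.6, 0, 0, -0.01]
    - [0.12, 0, 0.9, 0, 0, -0.01]
    - [0.12, 0, 1.2, 0, 0, -0.01]
    - [0.12, 0, 1.5, 0, 0, -0.01]
    - [0.12, 0, 1.6, 0, 0, -0.01]
    - [0.12, 0, 1.6, 0, 0, -0.01]
    - [0.12, 0, 1.6, 0, 0, -0.01]
    - [0.12, 0, 1.6, 0, 0, -0.01]
    - [0.12, 0, 1.6, 0, 0, -0.01]

```text
t: 16.38
eef_pos: [0.5425, -0.2031, 0.0501]
eef_rot: [-0.158, -3.137, 0.001]
wrist_force: [-2.3, 1.1, 9.2]
finger_gap: 0.0128
```

jog_arm:
  series:
    - [0, 0, 0, 0, 0, 0]
    - [0, 0, 0, 0, 0, 0]
    - [0, 0, 0, 0, 0, 0]
    - [0, 0, 0, 0, 0, 0]
    - [0, 0, 0, 0, 0, 0]
    - [0, 0, -1.5, 0, 0, 0]
    - [0, 0, -3.5, 0, 0, 0]
    - [0, 0, -6, 0, 0, 0]
    - [0, 0, -9, 0, 0, 0]
    - [0, 0, -9, 0, 0, 0]
  fingers: 0.74

```text
t: 17.22
eef_pos: [0.5459, -0.2037, 0.1442]
eef_rot: [0.158, 3.129, -0.003]
wrist_force: [0.8, 1.3, 0.8]
finger_gap: 0.0221
```

```bash
python3 - <<'E'
from h import *
s=snap('wrist','w9');rep([.516,-.42,.17])
E
```

```text
t 17.27 pos [ 0.5448 -0.2036  0.1421] jawdir 84.21 tilt [ 0.0059 -0.0017 -1.    ] gap 0.0223 F [-0.7  0.3  0.2] q [ 0.55  0.7  -0.38  1.81  0.38  0.7   1.43]
tool shift cm [  0.66 -21.82  -2.77]
```

View pics/w9.png

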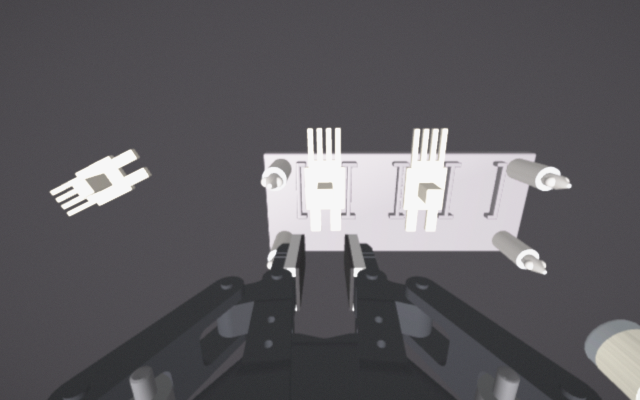

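```bash
python3 - <<'E'
from h import *
s=load('wrist')
P=lambda u,v:plane(s,u,v,.006)[:2]
c=(P(134,153)+P(147,174))/2; f=(P(53,192)+P(71,211))/2
d=c-f; print('c',c,'f',f,'len',np.linalg.norm(d),'yaw',np.degrees(np.arctan2(d[1],d[0])),'origin',f+d*54/96)
rep([*(f+d*54/96),.17])
E
```

```text
c [ 0.50330973 -0.37164143] f [ 0.53242345 -0.45942774] len 0.09248808215721233 yaw 108.34774527004133 origin [ 0.51604698 -0.41004794]
t 17.27 pos [ 0.5448 -0.2036  0.1421] jawdir 84.21 tilt [ 0.0059 -0.0017 -1.    ] gap 0.0223 F [-0.7  0.3  0.2] q [ 0.55  0.7  -0.38  1.81  0.38  0.7   1.43]
tool shift cm [  0.76 -20.83  -2.77]
```

jog_arm:
  series:
    - [0, -3, -1, 0, 0, -0.1]
    - [0.2, -6, -2, 0, 0, -0.2]
    - [0.4, -9, -2.8, 0, 0, -0.3]
    - [0.6, -12, -2.8, 0, 0, -0.42]
    - [0.76, -15, -2.8, 0, 0, -0.42]
    - [0.76, -18, -2.8, 0, 0, -0.42]
    - [0.76, -20, -2.8, 0, 0, -0.42]
    - [0.76, -20.8, -2.8, 0, 0, -0.42]
    - [0.76, -20.8, -2.8, 0, 0, -0.42]
    - [0.76, -20.8, -2.8, 0, 0, -0.42]
  fingers: 0.6

```text
t: 18.1
eef_pos: [0.5142, -0.4076, 0.1664]
eef_rot: [0.5, -3.101, -0.004]
wrist_force: [-0.1, 0.9, 1.0]
finger_gap: 0.0344
```

```bash
python3 - <<'E'
from h import *
s=snap('wrist','w10');rep()
cv2.imwrite('pics/w10z.png',cv2.resize(s['frame'][80:280,200:440][:,:,::-1],None,fx=3,fy=3,interpolation=2))
E
```

```text
t 18.15 pos [ 0.5148 -0.4067  0.1668] jawdir 108.43 tilt [-2.0e-04  2.3e-03 -1.0e+00] gap 0.0341 F [ 0.1 -0.3 -0.2] q [ 0.93  0.79 -0.54  1.57  0.47  0.92  2.12]
```

View pics/w10z.png

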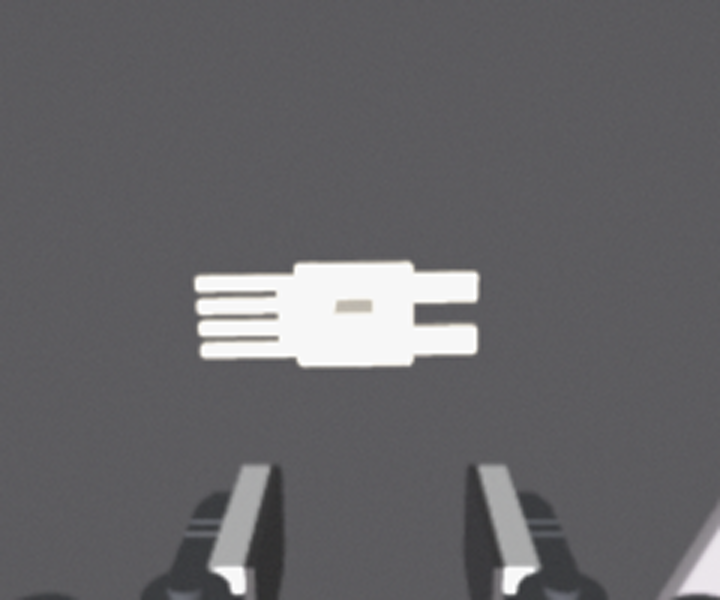

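```bash
python3 - <<'E'
from h import *
s=load('wrist')
o=lambda x,y:plane(s,200+x/3,80+y/3,.006)[:2]
tl,tr,bl,br=o(295,263),o(413,262),o(297,366),o(413,365)
print(np.linalg.norm(tl-tr),np.linalg.norm(tl-bl),np.linalg.norm(br-bl))
m=(tl+tr+bl+br)/4; d=tr-tl+br-bl; print(m,np.degrees(np.arctan2(d[1],d[0])))
rep([*m,.039])
E
```

```text
0.04015533859881088 0.03703502585824819 0.04101046125841995
[ 0.51604065 -0.41220678] 108.86174879122213
t 18.15 pos [ 0.5148 -0.4067  0.1668] jawdir 108.43 tilt [-2.0e-04  2.3e-03 -1.0e+00] gap 0.0341 F [ 0.1 -0.3 -0.2] q [ 0.93  0.79 -0.54  1.57  0.47  0.92  2.12]
tool shift cm [ 0.06 -0.59 12.78]
```

jog_arm:
  series:
    - [0.06, -0.5, 2.5, 0, 0, 0]
    - [0.06, -0.59, 5, 0, 0, 0]
    - [0.06, -0.59, 7.5, 0, 0, 0]
    - [0.06, -0.59, 9.5, 0, 0, 0]
    - [0.06, -0.59, 11, 0, 0, 0]
    - [0.06, -0.59, 12, 0, 0, 0]
    - [0.06, -0.59, 12.8, 0, 0, 0]
    - [0.06, -0.59, 12.8, 0, 0, 0]
    - [0.06, -0.59, 12.8, 0, 0, 0]
    - [0.06, -0.59, 12.8, 0, 0, 0]

```text
t: 18.98
eef_pos: [0.5163, -0.4154, 0.0405]
eef_rot: [-0.499, 3.1, -0.002]
wrist_force: [0.9, 0.3, 0.4]
finger_gap: 0.0339
```

jog_arm:
  series:
    - [0, 0, 0, 0, 0, 0]
    - [0, 0, 0, 0, 0, 0]
    - [0, 0, 0, 0, 0, 0]
    - [0, 0, 0, 0, 0, 0]
    - [0, 0, 0, 0, 0, 0]
    - [0, 0, 0, 0, 0, 0]
    - [0, 0, 0, 0, 0, 0]
    - [0, 0, 0, 0, 0, 0]
    - [0, 0, 0, 0, 0, 0]
    - [0, 0, 0, 0, 0, 0]
  fingers: 1
  squeeze: 40

```text
t: 19.82
eef_pos: [0.5161, -0.4156, 0.0405]
eef_rot: [-0.499, 3.1, -0.002]
wrist_force: [-0.6, -0.1, 6.2]
finger_gap: 0.0128
```

```bash
python3 - <<'E'
from h import *
s=snap('wrist','w11');rep([*W(-.016,.069),.14])
E
```

```text
t 19.87 pos [ 0.5161 -0.4156  0.0405] jawdir 108.27 tilt [ 0.0015 -0.0012 -1.    ] gap 0.0124 F [0.5 0.1 5.4] q [ 0.89  0.95 -0.45  1.61  0.57  0.72  2.05]
tool shift cm [-14.85  31.88  -9.99]
```

View pics/w11.png

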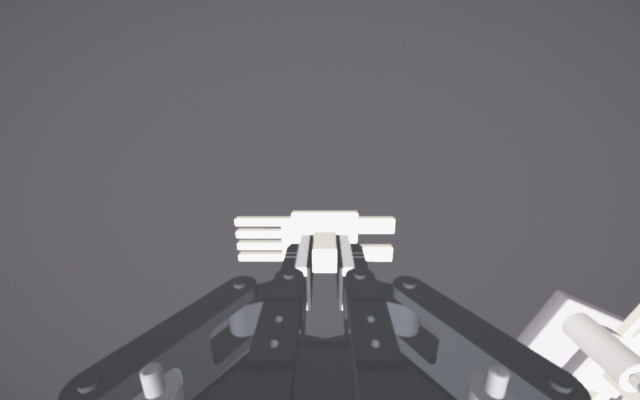

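jog_arm:
  series:
    - [0, 0, -2.5, 0, 0, 0]
    - [0, 0, -5, 0, 0, 0]
    - [0, 0, -7.5, 0, 0, 0]
    - [0, 0, -10, 0, 0, 0.1]
    - [-1.5, 3.2, -10.5, 0, 0, 0.22]
    - [-3, 6.4, -10.5, 0, 0, 0.34]
    - [-4.5, 9.6, -10.5, 0, 0, 0.46]
    - [-6, 12.8, -10.5, 0, 0, 0.58]
    - [-7.5, 16, -10.5, 0, 0, 0.7]
    - [-8.9, 19, -10.5, 0, 0, 0.8]

```text
t: 20.7
eef_pos: [0.5402, -0.2047, 0.1445]
eef_rot: [0.756, 3.049, 0.001]
wrist_force: [0.5, -1.2, -1.0]
finger_gap: 0.0131
```

```bash
python3 - <<'E'
from h import *
rep([*W(-.016,.069),.14])
E
```

```text
t 20.7 pos [ 0.5402 -0.2047  0.1445] jawdir 62.13 tilt [ 2.e-04  4.e-04 -1.e+00] gap 0.0131 F [ 0.5 -1.2 -1. ] q [ 0.5   0.68 -0.28  1.82  0.28  0.68  1.14]
tool shift cm [ 4.99 13.03  0.45]
```

Remaining turn: -67.9° world = +1.185 tool.

jog_arm:
  series:
    - [1, 2.6, 0, 0, 0, 0.12]
    - [2, 5.2, 0, 0, 0, 0.24]
    - [3, 7.8, 0, 0, 0, 0.36]
    - [4, 10.4, 0, 0, 0, 0.48]
    - [5, 13, 0.4, 0, 0, 0.6]
    - [5, 13, 0.4, 0, 0, 0.72]
    - [5, 13, 0.4, 0, 0, 0.84]
    - [5, 13, 0.4, 0, 0, 0.96]
    - [5, 13, 0.4, 0, 0, 1.08]
    - [5, 13, 0.4, 0, 0, 1.185]

```text
t: 21.53
eef_pos: [0.556, -0.0681, 0.1403]
eef_rot: [-2.33, -2.107, -0.0]
wrist_force: [-0.1, -0.1, -0.6]
finger_gap: 0.0129
```

```bash
python3 - <<'E'
from h import *
snap('wrist','w12');rep([*W(-.016,.069),.068])
E
```

```text
t 21.58 pos [ 0.556  -0.068   0.1403] jawdir -5.97 tilt [-1.e-04  1.e-04 -1.e+00] gap 0.0124 F [-0.7 -1.  -0.9] q [ 0.02  0.65  0.07  1.88 -0.08  0.61  0.04]
tool shift cm [0.19 0.08 7.23]
```

View pics/w12.png

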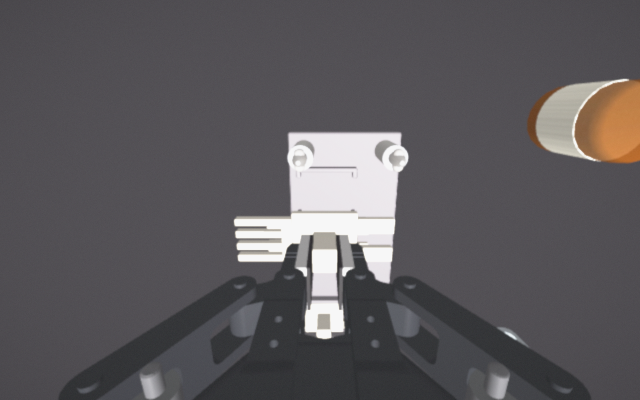

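jog_arm:
  series:
    - [0.19, 0.05, 1.5, 0, 0, 0]
    - [0.19, 0.05, 3, 0, 0, 0]
    - [0.19, 0.05, 4.5, 0, 0, 0]
    - [0.19, 0.05, 6, 0, 0, 0]
    - [0.19, 0.05, 7.2, 0, 0, 0]
    - [0.19, 0.05, 7.2, 0, 0, 0]
    - [0.19, 0.05, 7.2, 0, 0, 0]
    - [0.19, 0.05, 7.2, 0, 0, 0]
    - [0.19, 0.05, 7.2, 0, 0, 0]
    - [0.19, 0.05, 7.2, 0, 0, 0]

```text
t: 22.42
eef_pos: [0.5574, -0.0666, 0.0692]
eef_rot: [2.323, 2.113, 0.002]
wrist_force: [0.0, 0.2, 0.1]
finger_gap: 0.0121
```

```bash
python3 - <<'E'
from h import *
s=snap('wrist','w13');rep([*W(-.016,.069),.0525])
cv2.imwrite('pics/w13z.png',cv2.resize(s['frame'][60:320,200:440][:,:,::-1],None,fx=3,fy=3,interpolation=2)[:600])
E
```

```text
t 22.47 pos [ 0.5573 -0.0666  0.0691] jawdir -5.43 tilt [ 1.4e-03 -1.0e-04 -1.0e+00] gap 0.0126 F [ 0.3 -0.6 -0.1] q [ 0.03  0.77  0.06  1.91 -0.09  0.46  0.06]
tool shift cm [ 0.04 -0.04  1.66]
```

View pics/w13z.png

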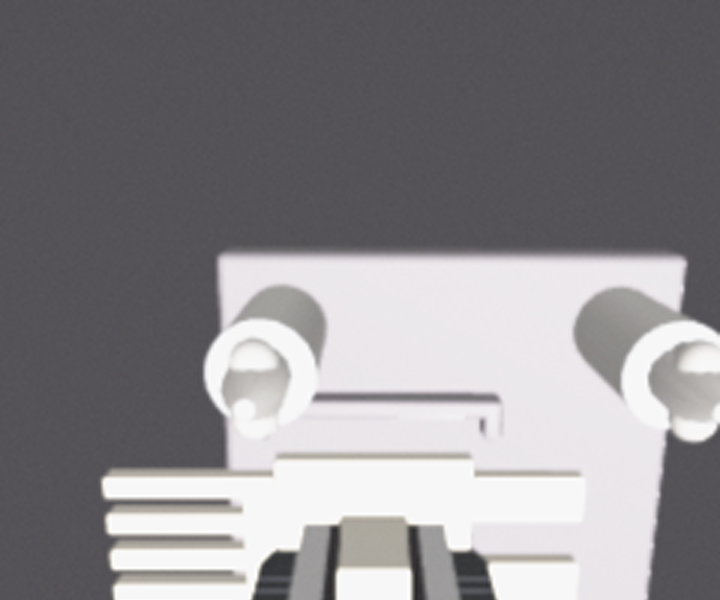

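```bash
python3 - <<'E'
from h import *
s=load('wrist')
for n,(x,y,z) in dict(bodyTopL=(275,460,.0345),bodyTopR=(472,460,.0345),wall=(480,400,.020),tipL=(105,478,.034)).items():
    q=plane(s,200+x/3,60+y/3,z)[:2]-C; print(n,(q@EX).round(4),(q@EY).round(4))
E
```

```text
bodyTopL -0.0355 0.0857
bodyTopR 0.0035 0.086
wall 0.0065 0.0939
tipL -0.0696 0.0814
```

jog_arm:
  series:
    - [0.1, -0.02, 0.3, 0, 0, 0]
    - [0.1, -0.02, 0.6, 0, 0, 0]
    - [0.1, -0.02, 0.9, 0, 0, 0]
    - [0.1, -0.02, 1.2, 0, 0, 0]
    - [0.1, -0.02, 1.5, 0, 0, 0]
    - [0.1, -0.02, 1.65, 0, 0, 0]
    - [0.1, -0.02, 1.65, 0, 0, 0]
    - [0.1, -0.02, 1.65, 0, 0, 0]
    - [0.1, -0.02, 1.65, 0, 0, 0]
    - [0.1, -0.02, 1.65, 0, 0, 0]

```text
t: 23.3
eef_pos: [0.5566, -0.0655, 0.0524]
eef_rot: [-2.324, -2.113, -0.0]
wrist_force: [-2.8, 0.6, 8.2]
finger_gap: 0.0129
```

jog_arm:
  series:
    - [0, 0, 0, 0, 0, 0]
    - [0, 0, 0, 0, 0, 0]
    - [0, 0, 0, 0, 0, 0]
    - [0, 0, 0, 0, 0, 0]
    - [0, 0, 0, 0, 0, 0]
    - [0, 0, -1.5, 0, 0, 0]
    - [0, 0, -3.5, 0, 0, 0]
    - [0, 0, -6, 0, 0, 0]
    - [0, 0, -9, 0, 0, 0]
    - [0, 0, -12, 0, 0, 0]
  fingers: 0.6

```text
t: 24.13
eef_pos: [0.5561, -0.0655, 0.1725]
eef_rot: [-2.324, -2.113, 0.002]
wrist_force: [1.2, -0.3, 0.4]
finger_gap: 0.0339
```

```bash
python3 - <<'E'
from h import *
s=snap('wrist','w14');c=snap('side','side2'); c2=snap('scene','scene2');rep()
cv2.imwrite('pics/m.png',np.hstack([cv2.resize(c['frame'][90:260,250:400],None,fx=2.6,fy=2.6,interpolation=2),cv2.resize(c2['frame'][160:245,260:400],None,fx=2.6,fy=5.2,interpolation=2)])[:,:,::-1])
E
```

```text
t 24.28 pos [ 0.5583 -0.0657  0.1741] jawdir -5.45 tilt [ 5.3e-03 -4.0e-04 -1.0e+00] gap 0.0341 F [-0.4 -0.2 -0.2] q [ 0.01  0.6   0.08  1.85 -0.07  0.68  0.04]
```

View pics/w14.png

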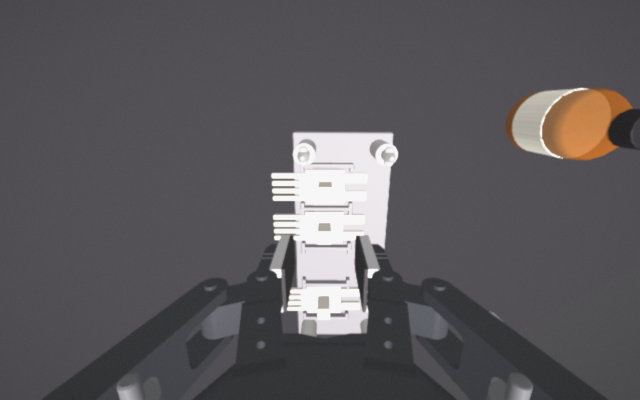

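View pics/m.png

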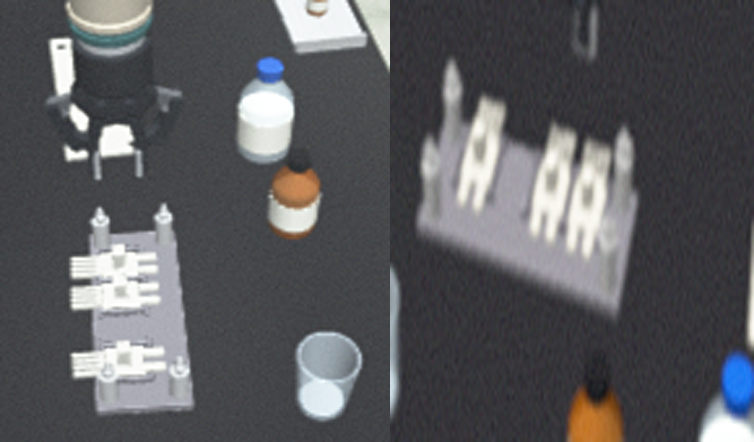

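jog_arm:
  series:
    - [3.6, -0.2, -1, 0, 0, 0]
    - [7.2, -0.4, -2, 0, 0, 0]
    - [10.8, -0.6, -3, 0, 0, 0]
    - [14.4, -0.8, -4, 0, 0, 0]
    - [18, -1, -5, 0, 0, 0]
    - [21.6, -1.2, -6, 0, 0, 0]
    - [25.2, -1.4, -7, 0, 0, 0]
    - [28.8, -1.6, -8, 0, 0, 0]
    - [32.4, -1.7, -9, 0, 0, 0]
    - [35, -1.7, -10, 0, 0, 0]
  fingers: 0.0

```text
t: 25.12
eef_pos: [0.5714, 0.2887, 0.2705]
eef_rot: [-2.319, -2.116, 0.002]
wrist_force: [0.8, 0.2, -0.7]
finger_gap: 0.0856
```

```bash
python3 - <<'E'
from h import *
s=snap('wrist','w15');rep()
E
```

```text
t 25.17 pos [0.5719 0.2955 0.2724] jawdir -4.91 tilt [ 8.0e-04  7.5e-03 -1.0e+00] gap 0.0855 F [1.7 6.4 1.9] q [-0.58  0.6   0.11  1.52 -0.08  1.02 -0.54]
```

View pics/w15.png

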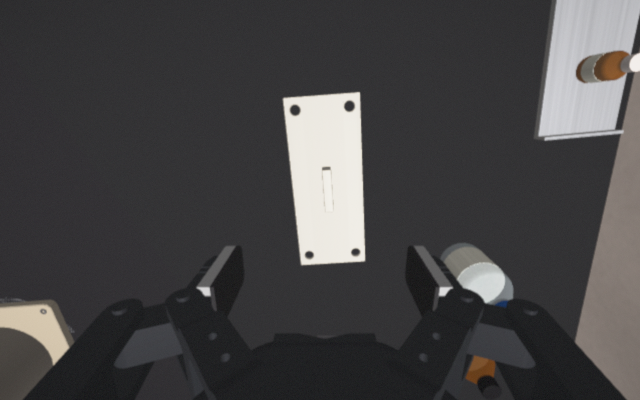

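```bash
cat > cov.py <<'E'
from h import *
def cover(s,z=.005):
    g=cv2.cvtColor(s['frame'],cv2.COLOR_RGB2GRAY)
    m=(g>150).astype(np.uint8)
    cs,hi=cv2.findContours(m,cv2.RETR_CCOMP,cv2.CHAIN_APPROX_NONE)
    H=[]
    for c,h in zip(cs,hi[0]):
        a=cv2.contourArea(c)
        if h[3]>=0 and 15<a<800 and cv2.contourArea(cs[h[3]])>3000:
            M=cv2.moments(c); u,v=M['m10']/M['m00'],M['m01']/M['m00']
            p=plane(s,u,v,z)[:2]; H.append(p); print('hole',round(a),round(u,1),round(v,1),p.round(4))
    return np.array(H)
if __name__=='__main__':
    s=snap('wrist','wc'); H=cover(s)
    if len(H)==4:
        c=H.mean(0); D=np.linalg.norm(H[:,None]-H[None],axis=2); print('c',c.round(4),D[0].round(4))
    rep()
E
python3 cov.py
```

```text
hole 60 307.9 259.1 [0.5334 0.1509]
hole 67 353.8 256.6 [0.6052 0.1493]
hole 30 325.3 174.1 [0.5718 0.284 ]
hole 98 294.7 116.4 [0.5376 0.366 ]
hole 98 348.5 112.7 [0.6096 0.3647]
t 25.22 pos [0.5719 0.292  0.2714] jawdir -4.95 tilt [ 1.0e-04  4.7e-03 -1.0e+00] gap 0.0853 F [0.4 0.  0.1] q [-0.58  0.6   0.11  1.52 -0.08  1.02 -0.53]
```

jog_arm:
  series:
    - [-0.8, 0.1, 3, 0, 0, -0.03]
    - [-1.6, 0.15, 6, 0, 0, -0.067]
    - [-2.5, 0.2, 9, 0, 0, -0.067]
    - [-3.42, 0.24, 12, 0, 0, -0.067]
    - [-3.42, 0.24, 15, 0, 0, -0.067]
    - [-3.42, 0.24, 17, 0, 0, -0.067]
    - [-3.42, 0.24, 18, 0, 0, -0.067]
    - [-3.42, 0.24, 18, 0, 0, -0.067]
    - [-3.42, 0.24, 18, 0, 0, -0.067]
    - [-3.42, 0.24, 18, 0, 0, -0.067]
  fingers: 0.6

```text
t: 26.05
eef_pos: [0.573, 0.2505, 0.0929]
eef_rot: [2.252, 2.189, 0.003]
wrist_force: [0.2, 0.5, 0.3]
finger_gap: 0.0339
```

```bash
python3 - <<'E'
from h import *
s=snap('wrist','w16');rep([.5714,.2577,.032])
print(proj(s,[[.5714,.2577,.029],[.5714,.2877,.029]]))
E
```

```text
t 26.1 pos [0.5732 0.2507 0.0933] jawdir -1.6 tilt [ 0.0025  0.0011 -1.    ] gap 0.0341 F [ 0.6  0.6 -0.3] q [-0.5   0.79  0.07  1.72 -0.08  0.63 -0.41]
tool shift cm [ 0.69 -0.21  6.13]
[[322.22347943 211.76944012]
 [320.93224054 170.00892318]]
```

View pics/w16.png

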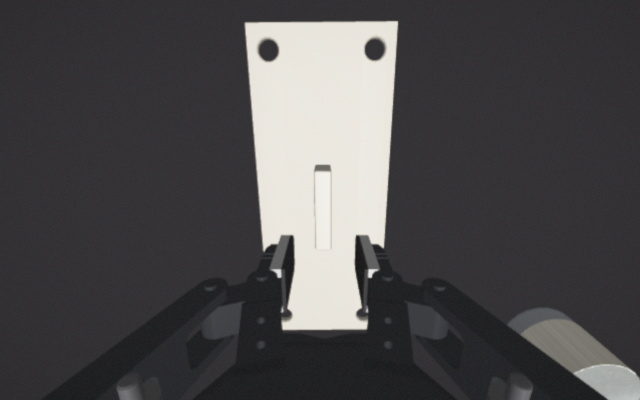

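jog_arm:
  series:
    - [0.4, -0.2, 1, 0, 0, -0.008]
    - [0.69, -0.2, 2, 0, 0, -0.008]
    - [0.69, -0.2, 3, 0, 0, -0.008]
    - [0.69, -0.2, 4, 0, 0, -0.008]
    - [0.69, -0.2, 5, 0, 0, -0.008]
    - [0.69, -0.2, 5.7, 0, 0, -0.008]
    - [0.69, -0.2, 6.1, 0, 0, -0.008]
    - [0.69, -0.2, 6.1, 0, 0, -0.008]
    - [0.69, -0.2, 6.1, 0, 0, -0.008]
    - [0.69, -0.2, 6.1, 0, 0, -0.008]

```text
t: 26.93
eef_pos: [0.5707, 0.2572, 0.0312]
eef_rot: [2.244, 2.199, 0.001]
wrist_force: [-0.5, 0.1, 0.4]
finger_gap: 0.0339
```

jog_arm:
  series:
    - [0, 0, 0, 0, 0, 0]
    - [0, 0, 0, 0, 0, 0]
    - [0, 0, 0, 0, 0, 0]
    - [0, 0, 0, 0, 0, 0]
    - [0, 0, 0, 0, 0, 0]
    - [0, 0, 0, 0, 0, 0]
    - [0, 0, 0, 0, 0, 0]
    - [0, 0, 0, 0, 0, 0]
    - [0, 0, 0, 0, 0, 0]
    - [0, 0, 0, 0, 0, 0]
  fingers: 1
  squeeze: 80

```text
t: 27.77
eef_pos: [0.571, 0.2574, 0.0317]
eef_rot: [2.243, 2.199, 0.002]
wrist_force: [-0.5, 0.5, 6.0]
finger_gap: 0.0101
```

```bash
python3 - <<'E'
from h import *
rep([.5714,.2577,.032])
E
```

```text
t 27.77 pos [0.571  0.2574 0.0317] jawdir -1.16 tilt [ 1.4e-03  6.0e-04 -1.0e+00] gap 0.0101 F [-0.5  0.5  6. ] q [-0.5   0.89  0.06  1.73 -0.09  0.53 -0.41]
tool shift cm [ 0.03  0.04 -0.03]
```

jog_arm:
  series:
    - [0, 0, -1.5, 0, 0, 0]
    - [0, 0, -3.5, 0, 0, 0]
    - [0, 0, -6, 0, 0, 0]
    - [0, 0, -9, 0, 0, 0]
    - [-0.5, 0, -12, 0, 0, 0]
    - [-2, 0, -13, 0, 0, 0]
    - [-4.5, 0, -13, 0, 0, 0]
    - [-7, 0.1, -13, 0, 0, 0.02]
    - [-9.5, 0.1, -13, 0, 0, 0.04]
    - [-12, 0.1, -13, 0, 0, 0.06]

```text
t: 28.6
eef_pos: [0.5679, 0.1349, 0.1599]
eef_rot: [-2.31, -2.129, 0.003]
wrist_force: [0.3, -0.7, -1.5]
finger_gap: 0.0101
```

```bash
python3 - <<'E'
from h import *
rep([*W(0,0),.16])
E
```

```text
t 28.6 pos [0.5679 0.1349 0.1599] jawdir -4.67 tilt [-0.0017 -0.001  -1.    ] gap 0.0101 F [ 0.3 -0.7 -1.5] q [-0.33  0.65  0.08  1.8  -0.08  0.7  -0.29]
tool shift cm [-2.705e+01  2.020e+00  2.000e-02]
```

jog_arm:
  series:
    - [-3, 0.2, 0, 0, 0, 0.02]
    - [-6, 0.4, 0, 0, 0, 0.02]
    - [-9, 0.7, 0, 0, 0, 0.02]
    - [-12, 0.9, 0, 0, 0, 0.02]
    - [-15, 1.1, 0, 0, 0, 0.02]
    - [-18, 1.3, 0, 0, 0, 0.02]
    - [-21, 1.6, 0, 0, 0, 0.02]
    - [-24, 1.8, 0, 0, 0, 0.02]
    - [-26, 2, 0, 0, 0, 0.02]
    - [-27, 2, 0, 0, 0, 0.02]

```text
t: 29.43
eef_pos: [0.5656, -0.1387, 0.1599]
eef_rot: [2.335, 2.101, -0.005]
wrist_force: [0.4, -0.7, -1.3]
finger_gap: 0.0101
```

jog_arm:
  series:
    - [0, 0, 0, 0, 0, 0]
    - [0, 0, 0, 0, 0, 0]
    - [0, 0, 0, 0, 0, 0]
    - [0, 0, 0, 0, 0, 0]
    - [0, 0, 0, 0, 0, 0]
    - [0, 0, 0, 0, 0, 0]
    - [0, 0, 0, 0, 0, 0]
    - [0, 0, 0, 0, 0, 0]
    - [0, 0, 0, 0, 0, 0]
    - [0, 0, 0, 0, 0, 0]

```text
t: 30.27
eef_pos: [0.5672, -0.1335, 0.1608]
eef_rot: [-2.33, -2.108, 0.0]
wrist_force: [0.0, -0.4, -2.4]
finger_gap: 0.0106
```

```bash
python3 - <<'E'
from h import *
rep([*W(0,0),.115]); s=snap('wrist','w17');c=snap('side','side3'); c2=snap('scene','scene3')
cv2.imwrite('pics/m2.png',np.hstack([cv2.resize(c['frame'][90:260,250:400],None,fx=2.6,fy=2.6,interpolation=2),cv2.resize(c2['frame'][140:245,250:370],None,fx=3,fy=4.21,interpolation=2)[:442]])[:,:,::-1])
E
```

```text
t 30.27 pos [ 0.5672 -0.1335  0.1608] jawdir -5.73 tilt [-0. -0. -1.] gap 0.0106 F [ 0.  -0.4 -2.4] q [ 0.15  0.65  0.05  1.8  -0.05  0.69  0.13]
tool shift cm [-0.3  -0.09  4.58]
```

View pics/w17.png

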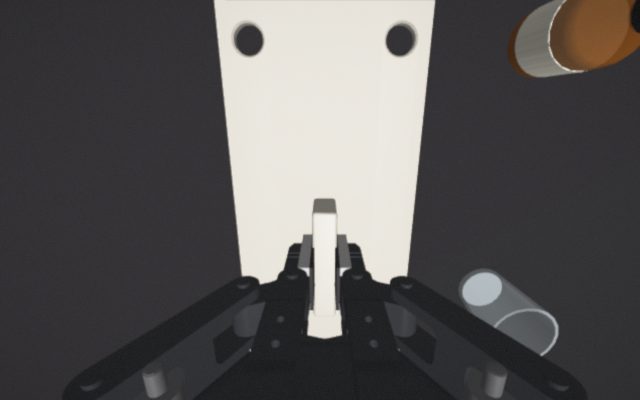

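View pics/m2.png

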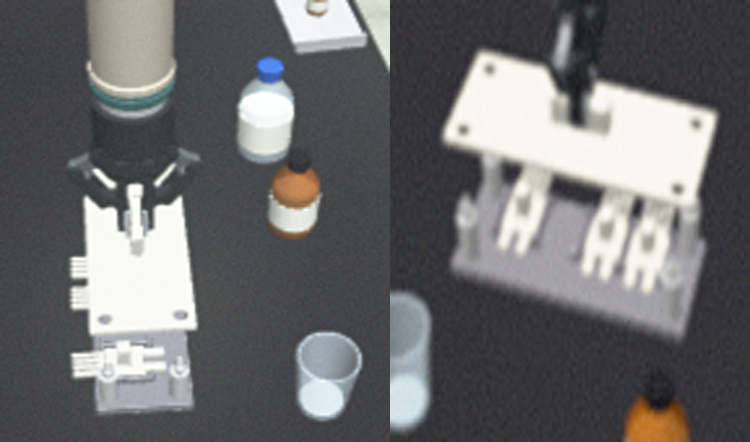

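```bash
cat > ch.py <<'E'
from h import *
import sys
def refine(s,u,v,r=5):
    g=255-cv2.cvtColor(s['frame'],cv2.COLOR_RGB2GRAY).astype(float)
    u0,v0=int(round(u)),int(round(v)); p=g[v0-r:v0+r+1,u0-r:u0+r+1]; 
    w=np.clip(p-(p.min()+.35*(p.max()-p.min())),0,None); yy,xx=np.mgrid[-r:r+1,-r:r+1]
    return u0+(w*xx).sum()/w.sum(), v0+(w*yy).sum()/w.sum()
if __name__=='__main__':
    w=load('wrist');c=load('scene');sd=load('side')
    zt=status.state()['eef_pos'][2]-.0317+.005
    def out(n,s,u,v):
        q=plane(s,u,v,zt)[:2]-C; print(n,round(u,1),round(v,1),'stand',(q@EX).round(4),(q@EY).round(4))
    for u,v in [(248,40),(400,40)]: out('w',w,*refine(w,u,v,19))
    for x,y in [(490,68),(462,130),(697,123),(677,188)]: out('scene',c,*refine(c,250+(x-390)/3,140+y/4.21,4))
    for x,y in [(105,319),(181,315)]: out('side',sd,*refine(sd,250+x/2.6,90+y/2.6,3))
    st=status.state()['eef_pos'][:2]-C; print('tcp',st@EX,st@EY)
E
python3 ch.py
```

```text
w 248.5 39.6 stand -0.0353 0.1106
w 399.9 39.6 stand 0.0358 0.1107
scene 283.8 152.8 stand -0.0471 -0.1091
scene 272.7 173.8 stand 0.0568 -0.1047
scene 353.5 166.0 stand -0.0462 0.1114
scene 345.3 186.4 stand 0.0489 0.1109
side 289.7 212.4 stand -0.0357 -0.1072
side 319.3 210.8 stand 0.0372 -0.1075
tcp 0.0009733626015724835 0.0029600181630885106
```

jog_arm:
  series:
    - [-0.24, -0.04, 0.8, 0, 0, 0]
    - [-0.24, -0.04, 1.6, 0, 0, 0]
    - [-0.24, -0.04, 2.4, 0, 0, 0]
    - [-0.24, -0.04, 3.2, 0, 0, 0]
    - [-0.24, -0.04, 4, 0, 0, 0]
    - [-0.24, -0.04, 4.8, 0, 0, 0]
    - [-0.24, -0.04, 5, 0, 0, 0]
    - [-0.24, -0.04, 5, 0, 0, 0]
    - [-0.24, -0.04, 5, 0, 0, 0]
    - [-0.24, -0.04, 5, 0, 0, 0]

```text
t: 31.25
eef_pos: [0.567, -0.1359, 0.1111]
eef_rot: [2.329, 2.107, 0.001]
wrist_force: [-0.4, -0.3, -1.8]
finger_gap: 0.01
```

```bash
python3 - <<'E'
from h import *
from ch import refine
rep([*W(0,0),.1077]); w=snap('wrist','w18');sd=snap('side','side4'); c2=snap('scene','scene4')
zt=status.state()['eef_pos'][2]-.0317+.005
print(zt)
for p in [(-.036,.108),(.036,.108)]: print('pred hole',proj(w,[[*W(*p),zt],[*W(*p),.07]]).round(1).tolist())
a=cv2.resize(sd['frame'][130:250,270:340],None,fx=5,fy=5,interpolation=2);b=cv2.resize(w['frame'][0:150,200:450],None,fx=1.8,fy=4,interpolation=2)
cv2.imwrite('pics/m3.png',np.hstack([a,b])[:,:,::-1]); 
cv2.imwrite('pics/m4.png',cv2.resize(c2['frame'][150:235,260:370],None,fx=6,fy=6,interpolation=2)[:,:,::-1])
E
```

```text
t 31.25 pos [ 0.567  -0.1359  0.1111] jawdir -5.73 tilt [ 8.e-04 -1.e-04 -1.e+00] gap 0.01 F [-0.4 -0.3 -1.8] q [ 0.16  0.72  0.04  1.83 -0.05  0.59  0.13]
tool shift cm [-0.06 -0.09  0.34]
0.08457876967685415
pred hole [[246.9, 39.9], [254.3, 46.3]]
pred hole [[400.4, 40.1], [393.1, 46.5]]
```

View pics/m3.png

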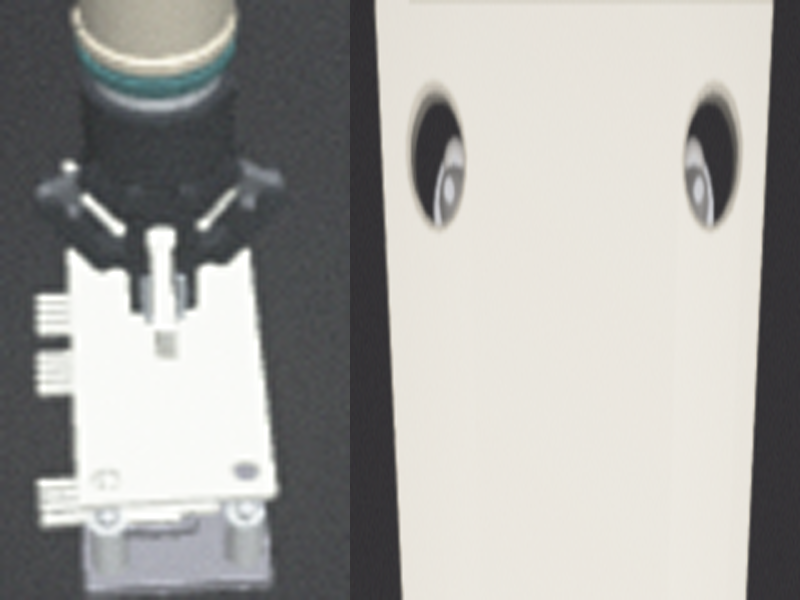

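View pics/m4.png

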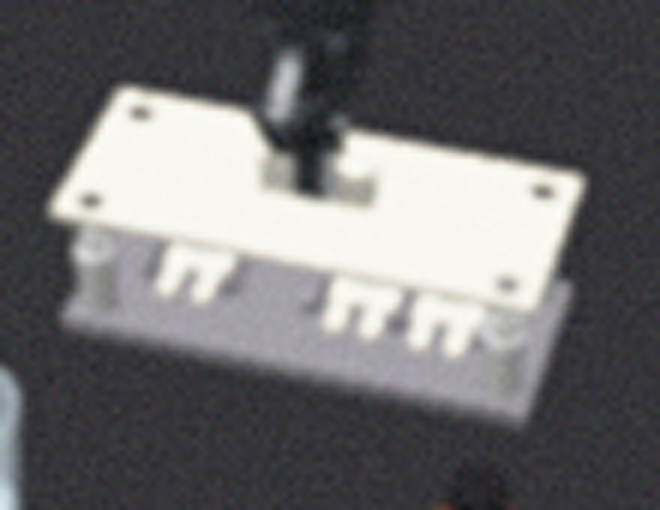

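View pics/w18.png

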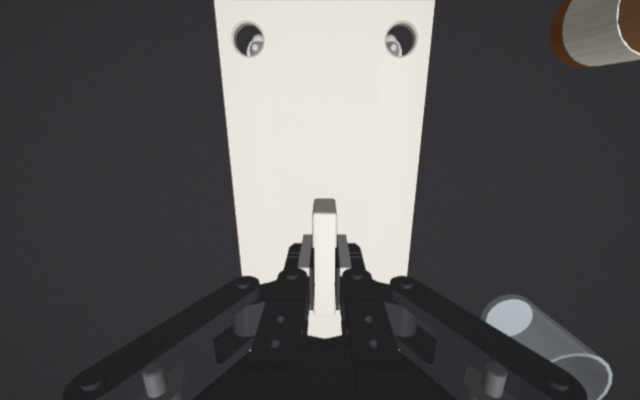

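jog_arm:
  series:
    - [-0.05, 0, 0.3, 0, 0, 0]
    - [-0.05, 0, 0.6, 0, 0, 0]
    - [-0.05, 0, 0.9, 0, 0, 0]
    - [-0.05, 0, 1.2, 0, 0, 0]
    - [-0.05, 0, 1.4, 0, 0, 0]
    - [-0.05, 0, 1.5, 0, 0, 0]
    - [-0.05, 0, 1.6, 0, 0, 0]
    - [-0.05, 0, 1.6, 0, 0, 0]
    - [-0.05, 0, 1.6, 0, 0, 0]
    - [-0.05, 0, 1.6, 0, 0, 0]

```text
t: 32.23
eef_pos: [0.5667, -0.1364, 0.0949]
eef_rot: [2.33, 2.108, 0.0]
wrist_force: [-0.3, 0.1, -1.8]
finger_gap: 0.0102
```

```bash
python3 - <<'E'
from h import *
rep([*W(0,0),.0927]); w=snap('wrist','w19');sd=snap('side','side5'); c2=snap('scene','scene5')
a=cv2.resize(sd['frame'][130:250,270:340],None,fx=5,fy=5,interpolation=2);b=cv2.resize(w['frame'][0:150,200:450],None,fx=1.8,fy=4,interpolation=2)
cv2.imwrite('pics/m5.png',np.hstack([a,b])[:,:,::-1]); 
E
```

```text
t 32.23 pos [ 0.5667 -0.1364  0.0949] jawdir -5.73 tilt [ 2.e-04 -0.e+00 -1.e+00] gap 0.0102 F [-0.3  0.1 -1.8] q [ 0.16  0.75  0.04  1.84 -0.05  0.56  0.14]
tool shift cm [-0.01 -0.07  0.22]
```

View pics/m5.png

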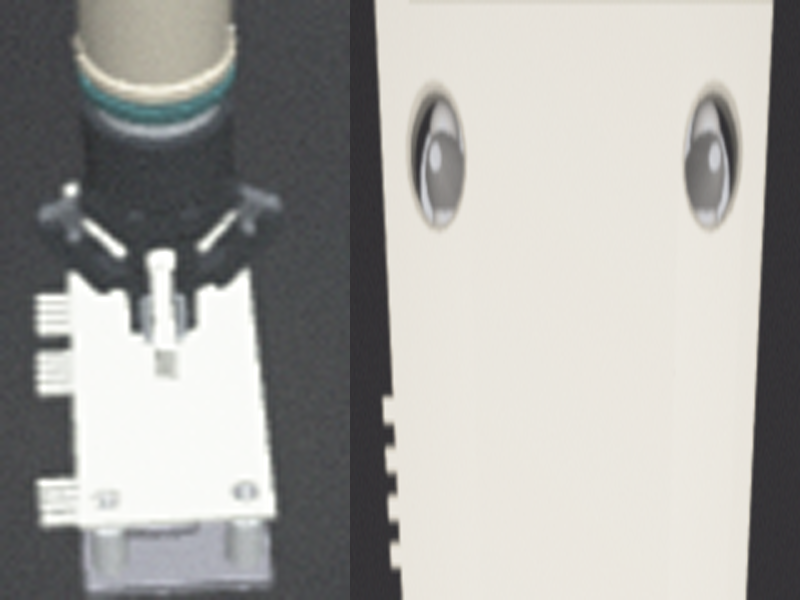

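jog_arm:
  series:
    - [0, -0.05, 0.1, 0, 0, 0]
    - [0, -0.05, 0.2, 0, 0, 0]
    - [0, -0.05, 0.25, 0, 0, 0]
    - [0, -0.05, 0.25, 0, 0, 0]
    - [0, -0.05, 0.25, 0, 0, 0]
    - [0, -0.05, 0.25, 0, 0, 0]
    - [0, -0.05, 0.25, 0, 0, 0]
    - [0, -0.05, 0.25, 0, 0, 0]
    - [0, -0.05, 0.25, 0, 0, 0]
    - [0, -0.05, 0.25, 0, 0, 0]

```text
t: 33.22
eef_pos: [0.5662, -0.1365, 0.0925]
eef_rot: [2.33, 2.107, 0.0]
wrist_force: [-0.3, -1.9, 3.1]
finger_gap: 0.0101
```

jog_arm:
  series:
    - [0, 0, 0, 0, 0, 0]
    - [0, 0, 0, 0, 0, 0]
    - [0, 0, 0, 0, 0, 0]
    - [0, 0, 0, 0, 0, 0]
    - [0, 0, 0, 0, 0, 0]
    - [0, 0, -1.5, 0, 0, 0]
    - [0, 0, -3.5, 0, 0, 0]
    - [0, 0, -6, 0, 0, 0]
    - [0, 0, -8, 0, 0, 0]
    - [0, 0, -8, 0, 0, 0]
  fingers: 0.6

```text
t: 34.05
eef_pos: [0.5686, -0.1369, 0.1762]
eef_rot: [2.325, 2.104, 0.007]
wrist_force: [1.6, -0.4, 0.3]
finger_gap: 0.0341
```

```bash
python3 - <<'E'
from h import *
rep([*W(-.036,.084),.15]); w=snap('wrist','w20');sd=snap('side','side6'); c2=snap('scene','scene6')
a=cv2.resize(sd['frame'][130:250,270:340],None,fx=5,fy=5,interpolation=2);b=cv2.resize(w['frame'][100:400,200:450],None,fx=1.8,fy=2,interpolation=2)
cv2.imwrite('pics/m6.png',np.hstack([a,b])[:,:,::-1]); 
cv2.imwrite('pics/m7.png',cv2.resize(c2['frame'][150:235,260:370],None,fx=6,fy=6,interpolation=2)[:,:,::-1])
E
```

```text
t 34.05 pos [ 0.5686 -0.1369  0.1762] jawdir -5.73 tilt [ 0.0072 -0.0014 -1.    ] gap 0.0341 F [ 1.6 -0.4  0.3] q [ 0.16  0.63  0.05  1.79 -0.05  0.72  0.13]
tool shift cm [ 8.42 -3.88  2.59]
```

View pics/m6.png

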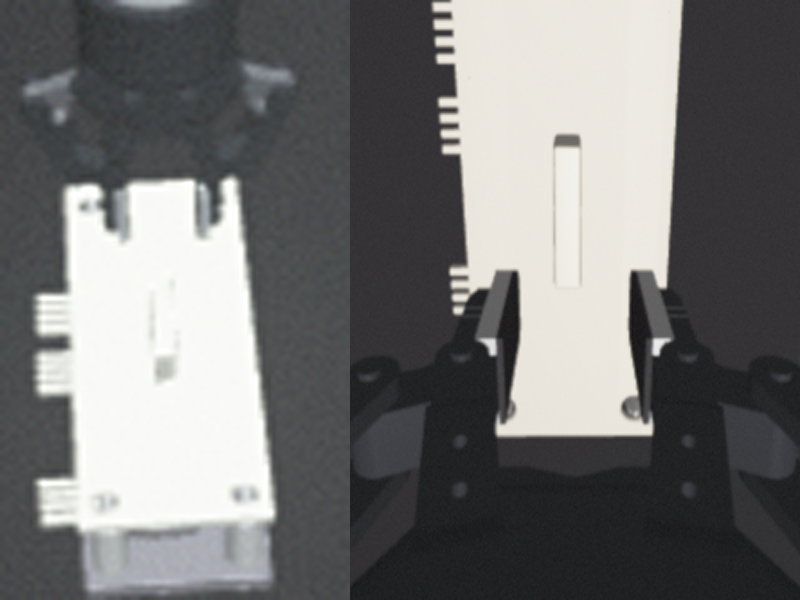

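View pics/m7.png

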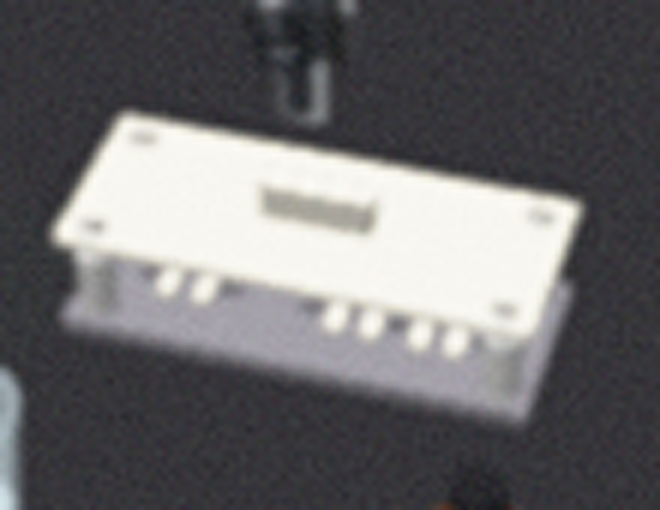

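jog_arm:
  series:
    - [2.5, -1.2, 0, 0, 0, 0]
    - [5, -2.4, 0, 0, 0, 0]
    - [7.5, -3.4, 0, 0, 0, 0]
    - [8.4, -3.7, 1, 0, 0, 0]
    - [8.4, -3.7, 3, 0, 0, 0]
    - [8.4, -3.7, 5, 0, 0, 0]
    - [8.4, -3.7, 7, 0, 0, 0]
    - [8.4, -3.7, 7.6, 0, 0, 0]
    - [8.4, -3.7, 7.6, 0, 0, 0]
    - [8.4, -3.7, 7.6, 0, 0, 0]
  fingers: 1
  squeeze: 40

```text
t: 35.03
eef_pos: [0.5373, -0.0491, 0.0959]
eef_rot: [-2.329, -2.107, 0.002]
wrist_force: [-0.2, 0.1, -0.4]
finger_gap: -0.0001
```

```bash
python3 - <<'E'
from h import *
rep([*W(-.034,.084),.088]); w=snap('wrist','w21')
cv2.imwrite('pics/m8.png',cv2.resize(w['frame'][100:400,200:450],None,fx=2,fy=2,interpolation=2)[:,:,::-1]); 
E
```

```text
t 35.03 pos [ 0.5373 -0.0491  0.0959] jawdir -5.74 tilt [-1.4e-03  1.0e-04 -1.0e+00] gap -0.0001 F [-0.2  0.1 -0.4] q [ 0.01  0.71  0.04  1.96 -0.06  0.48 -0.  ]
tool shift cm [0.   0.33 0.79]
```

View pics/m8.png

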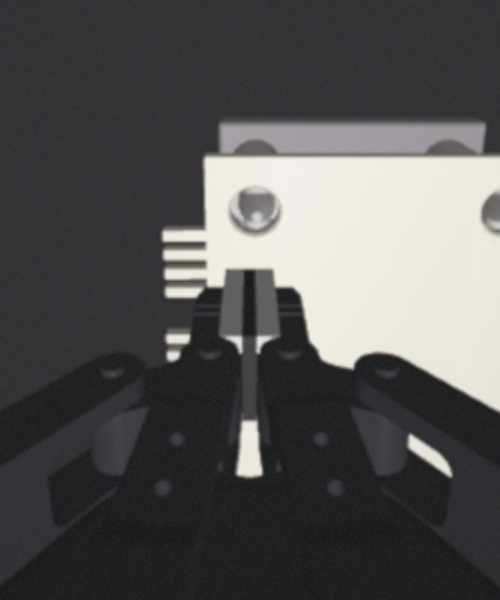

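jog_arm:
  series:
    - [0, 0.2, 0.3, 0, 0, 0]
    - [0, 0.2, 0.6, 0, 0, 0]
    - [0, 0.2, 0.7, 0, 0, 0]
    - [0, 0.2, 0.8, 0, 0, 0]
    - [0, 0.2, 0.85, 0, 0, 0]
    - [0, 0.2, 0.9, 0, 0, 0]
    - [0, 0.2, 0.95, 0, 0, 0]
    - [0, 0.2, 1.0, 0, 0, 0]
    - [0, 0.2, 1.0, 0, 0, 0]
    - [0, 0.2, 1.0, 0, 0, 0]

```text
t: 35.92
eef_pos: [0.5397, -0.0492, 0.0863]
eef_rot: [2.33, 2.108, 0.0]
wrist_force: [-0.5, -0.4, 2.0]
finger_gap: -0.0001
```

jog_arm:
  series:
    - [0, 0, 0.05, 0, 0, 0]
    - [0, 0, 0.1, 0, 0, 0]
    - [0, 0, 0.15, 0, 0, 0]
    - [0, 0, 0.2, 0, 0, 0]
    - [0, 0, 0.25, 0, 0, 0]
    - [0, 0, 0.3, 0, 0, 0]
    - [0, 0, 0.35, 0, 0, 0]
    - [0, 0, 0.4, 0, 0, 0]
    - [0, 0, 0.4, 0, 0, 0]
    - [0, 0, 0.4, 0, 0, 0]

```text
t: 36.75
eef_pos: [0.5396, -0.0492, 0.0822]
eef_rot: [-2.33, -2.108, 0.0]
wrist_force: [-0.0, 0.3, 0.8]
finger_gap: 0.0001
```

jog_arm:
  series:
    - [0, 0, 0.05, 0, 0, 0]
    - [0, 0, 0.1, 0, 0, 0]
    - [0, 0, 0.15, 0, 0, 0]
    - [0, 0, 0.2, 0, 0, 0]
    - [0, 0, 0.25, 0, 0, 0]
    - [0, 0, 0.3, 0, 0, 0]
    - [0, 0, 0.35, 0, 0, 0]
    - [0, 0, 0.4, 0, 0, 0]
    - [0, 0, 0.4, 0, 0, 0]
    - [0, 0, 0.4, 0, 0, 0]

```text
t: 37.58
eef_pos: [0.5401, -0.0494, 0.0787]
eef_rot: [2.329, 2.107, 0.001]
wrist_force: [-0.6, -0.6, 5.8]
finger_gap: -0.0003
```

```bash
python3 - <<'E'
from h import *
rep(); w=snap('wrist','w22')
cv2.imwrite('pics/m9.png',cv2.resize(w['frame'][100:400,200:450],None,fx=2,fy=2,interpolation=2)[:,:,::-1]); 
E
```

```text
t 37.58 pos [ 0.5401 -0.0494  0.0787] jawdir -5.74 tilt [ 1.2e-03 -1.0e-04 -1.0e+00] gap -0.0003 F [-0.6 -0.6  5.8] q [ 0.01  0.74  0.04  1.96 -0.06  0.45  0.  ]
```

View pics/m9.png

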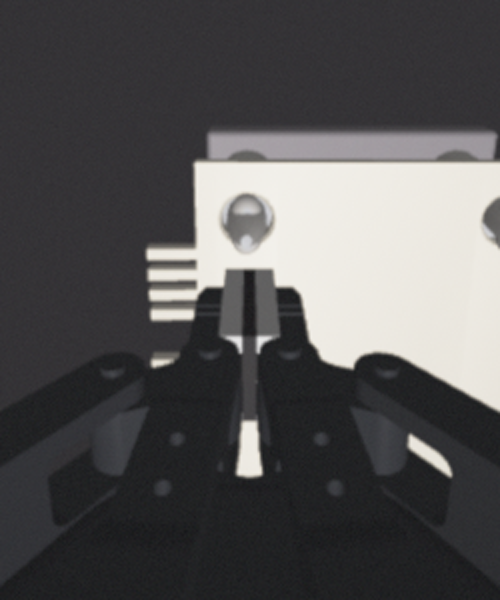

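jog_arm:
  series:
    - [0, 0, 0.05, 0, 0, 0]
    - [0, 0, 0.1, 0, 0, 0]
    - [0, 0, 0.15, 0, 0, 0]
    - [0, 0, 0.2, 0, 0, 0]
    - [0, 0, 0.2, 0, 0, 0]
    - [0, 0, 0.2, 0, 0, 0]
    - [0, 0, 0.2, 0, 0, 0]
    - [0, 0, 0.2, 0, 0, 0]
    - [0, 0, 0.2, 0, 0, 0]
    - [0, 0, 0.2, 0, 0, 0]

```text
t: 38.47
eef_pos: [0.5402, -0.0494, 0.0783]
eef_rot: [2.329, 2.107, 0.002]
wrist_force: [-3.0, 0.7, 20.5]
finger_gap: -0.0003
```

```bash
python3 - <<'E'
from h import *
rep(); w=snap('wrist','w23');sd=snap('side','side7')
cv2.imwrite('pics/m10.png',np.hstack([cv2.resize(w['frame'][100:400,200:450],None,fx=1.6,fy=1.6,interpolation=2),cv2.resize(sd['frame'][150:246,260:340],None,fx=5,fy=5,interpolation=2)])[:,:,::-1]); 
E
```

```text
t 38.47 pos [ 0.5402 -0.0494  0.0783] jawdir -5.74 tilt [ 0.0017 -0.     -1.    ] gap -0.0003 F [-3.   0.7 20.5] q [ 0.01  0.74  0.04  1.96 -0.06  0.45  0.  ]
```

View pics/m10.png

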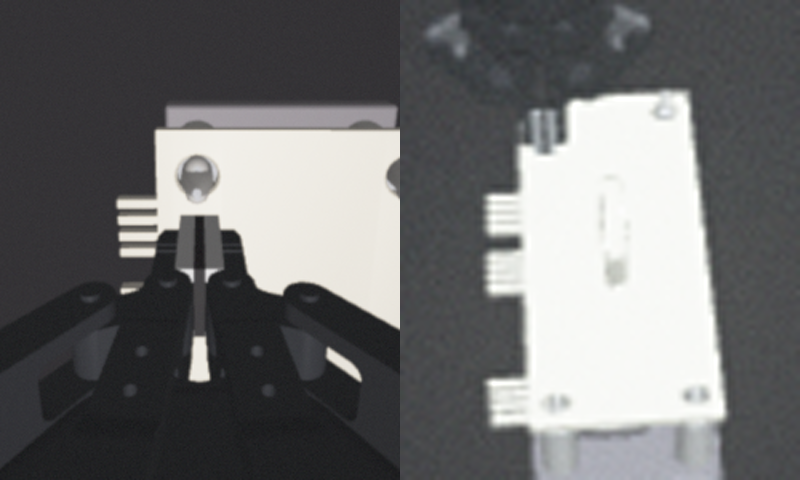

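jog_arm:
  series:
    - [0, 0, -1, 0, 0, 0]
    - [0, 0, -2.5, 0, 0, 0]
    - [0, 2, -2.5, 0, 0, 0]
    - [0, 4.5, -2.5, 0, 0, 0]
    - [0, 6.9, -2.5, 0, 0, 0]
    - [0, 6.9, -2.5, 0, 0, 0]
    - [0, 6.9, -2, 0, 0, 0]
    - [0, 6.9, -1.6, 0, 0, 0]
    - [0, 6.9, -1.4, 0, 0, 0]
    - [0, 6.9, -1.2, 0, 0, 0]

```text
t: 39.4
eef_pos: [0.6068, -0.056, 0.0875]
eef_rot: [-2.328, -2.106, 0.003]
wrist_force: [0.1, 0.9, 0.5]
finger_gap: -0.0001
```

jog_arm:
  series:
    - [0, 0, 0.1, 0, 0, 0]
    - [0, 0, 0.2, 0, 0, 0]
    - [0, 0, 0.3, 0, 0, 0]
    - [0, 0, 0.4, 0, 0, 0]
    - [0, 0, 0.5, 0, 0, 0]
    - [0, 0, 0.6, 0, 0, 0]
    - [0, 0, 0.7, 0, 0, 0]
    - [0, 0, 0.8, 0, 0, 0]
    - [0, 0, 0.8, 0, 0, 0]
    - [0, 0, 0.8, 0, 0, 0]

```text
t: 40.23
eef_pos: [0.6083, -0.0561, 0.0802]
eef_rot: [-2.33, -2.107, 0.0]
wrist_force: [0.0, 0.2, -0.6]
finger_gap: -0.0002
```

```bash
python3 - <<'E'
from h import *
rep([*W(.035,.084),.0783]); w=snap('wrist','w24')
cv2.imwrite('pics/m11.png',cv2.resize(w['frame'][100:400,200:450],None,fx=2,fy=2,interpolation=2)[:,:,::-1])
E
```

```text
t 40.23 pos [ 0.6083 -0.0561  0.0802] jawdir -5.73 tilt [-1.e-04  1.e-04 -1.e+00] gap -0.0002 F [ 0.   0.2 -0.6] q [ 0.02  0.8   0.05  1.76 -0.06  0.58  0.  ]
tool shift cm [-0.01  0.1   0.19]
```

View pics/m11.png

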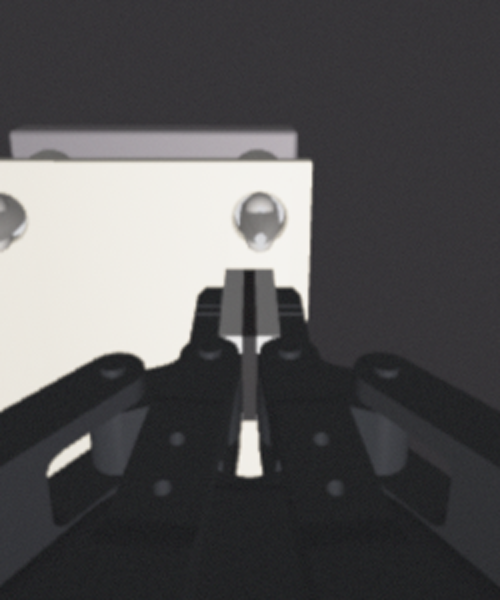

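jog_arm:
  series:
    - [0, 0.1, 0.05, 0, 0, 0]
    - [0, 0.1, 0.1, 0, 0, 0]
    - [0, 0.1, 0.15, 0, 0, 0]
    - [0, 0.1, 0.2, 0, 0, 0]
    - [0, 0.1, 0.25, 0, 0, 0]
    - [0, 0.1, 0.3, 0, 0, 0]
    - [0, 0.1, 0.35, 0, 0, 0]
    - [0, 0.1, 0.35, 0, 0, 0]
    - [0, 0.1, 0.35, 0, 0, 0]
    - [0, 0.1, 0.35, 0, 0, 0]

```text
t: 41.12
eef_pos: [0.6096, -0.0563, 0.0785]
eef_rot: [2.329, 2.107, 0.001]
wrist_force: [-2.9, 1.1, 11.8]
finger_gap: 0.0
```

```bash
python3 - <<'E'
from h import *
rep([*W(.035,.084),.0783])
E
```

```text
t 41.12 pos [ 0.6096 -0.0563  0.0785] jawdir -5.74 tilt [ 1.e-03  1.e-04 -1.e+00] gap 0.0 F [-2.9  1.1 11.8] q [ 0.02  0.8   0.05  1.76 -0.06  0.58  0.  ]
tool shift cm [-0.01 -0.04  0.02]
```

jog_arm:
  series:
    - [0, 0, 0.05, 0, 0, 0]
    - [0, 0, 0.1, 0, 0, 0]
    - [0, 0, 0.15, 0, 0, 0]
    - [0, 0, 0.15, 0, 0, 0]
    - [0, 0, 0.15, 0, 0, 0]
    - [0, 0, 0.15, 0, 0, 0]
    - [0, 0, 0.15, 0, 0, 0]
    - [0, 0, 0.15, 0, 0, 0]
    - [0, 0, 0.15, 0, 0, 0]
    - [0, 0, 0.15, 0, 0, 0]

```text
t: 41.95
eef_pos: [0.6097, -0.0564, 0.0782]
eef_rot: [2.329, 2.107, 0.002]
wrist_force: [-4.8, 0.7, 21.4]
finger_gap: 0.0004
```

jog_arm:
  series:
    - [0, 0, -2, 0, 0, 0]
    - [0, 0, -4, 0, 0, 0]
    - [0, 0, -6, 0, 0, 0]
    - [-2, -1, -7, 0, 0, 0]
    - [-5.5, -2, -7, 0, 0, 0]
    - [-9, -3, -7, 0, 0, 0]
    - [-12.5, -4, -7, 0, 0, 0]
    - [-16, -5, -7, 0, 0, 0]
    - [-16.8, -6, -7, 0, 0, 0]
    - [-16.8, -6.9, -7, 0, 0, 0]

```text
t: 42.78
eef_pos: [0.522, -0.2208, 0.1453]
eef_rot: [2.336, 2.099, -0.003]
wrist_force: [0.8, 0.2, 0.9]
finger_gap: -0.0002
```

```bash
python3 - <<'E'
from h import *
rep([*W(-.035,-.084),.098]); w=snap('side','s9'); c2=snap('scene','c9')
cv2.imwrite('pics/m12.png',np.vstack([cv2.resize(w['frame'][150:250,260:340],None,fx=3,fy=3,interpolation=2),cv2.resize(c2['frame'][160:240,260:370],None,fx=5,fy=3.75,interpolation=2)[:, :240] if 0 else cv2.resize(c2['frame'][170:230,260:360],(240,300))])[:,:,::-1])
cv2.imwrite('pics/m13.png',cv2.resize(c2['frame'][150:235,260:370],None,fx=6,fy=6,interpolation=2)[:,:,::-1])
E
```

```text
t 42.78 pos [ 0.522  -0.2208  0.1453] jawdir -6.11 tilt [-4.0e-04 -2.3e-03 -1.0e+00] gap -0.0002 F [0.8 0.2 0.9] q [ 0.33  0.65  0.03  1.86 -0.03  0.63  0.27]
tool shift cm [0.45 0.03 4.73]
```

View pics/m13.png

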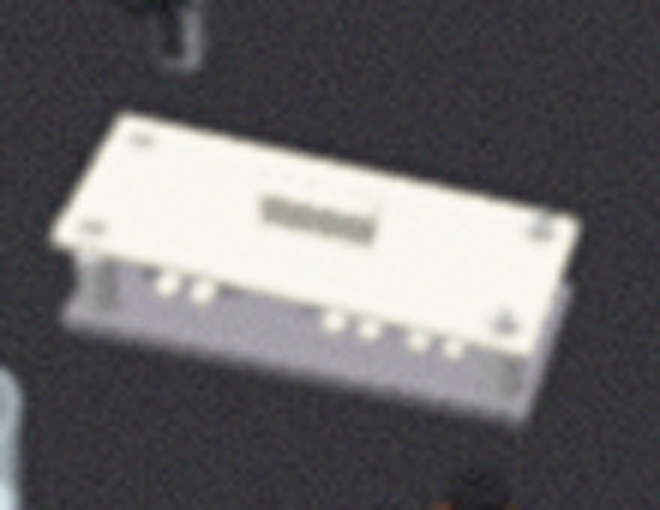

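jog_arm:
  series:
    - [0.3, 0.05, 1, 0, 0, 0]
    - [0.3, 0.05, 2, 0, 0, 0]
    - [0.3, 0.05, 3, 0, 0, 0]
    - [0.3, 0.05, 4, 0, 0, 0]
    - [0.3, 0.05, 4.8, 0, 0, 0]
    - [0.3, 0.05, 5.2, 0, 0, 0]
    - [0.3, 0.05, 5.4, 0, 0, 0]
    - [0.3, 0.05, 5.6, 0, 0, 0]
    - [0.3, 0.05, 5.7, 0, 0, 0]
    - [0.3, 0.05, 5.7, 0, 0, 0]

```text
t: 43.72
eef_pos: [0.5248, -0.2137, 0.0884]
eef_rot: [2.33, 2.107, 0.0]
wrist_force: [0.8, 0.5, 0.9]
finger_gap: -0.0
```

```bash
python3 - <<'E'
from h import *
rep([*W(-.035,-.084),.0783])
E
```

```text
t 43.72 pos [ 0.5248 -0.2137  0.0884] jawdir -5.75 tilt [ 4.e-04 -1.e-04 -1.e+00] gap -0.0 F [0.8 0.5 0.9] q [ 0.32  0.74  0.02  1.89 -0.03  0.51  0.27]
tool shift cm [-0.29 -0.18  1.01]
```

jog_arm:
  series:
    - [-0.2, -0.1, 0.05, 0, 0, 0]
    - [-0.2, -0.1, 0.15, 0, 0, 0]
    - [-0.2, -0.1, 0.25, 0, 0, 0]
    - [-0.2, -0.1, 0.35, 0, 0, 0]
    - [-0.2, -0.1, 0.45, 0, 0, 0]
    - [-0.2, -0.1, 0.55, 0, 0, 0]
    - [-0.2, -0.1, 0.65, 0, 0, 0]
    - [-0.2, -0.1, 0.75, 0, 0, 0]
    - [-0.2, -0.1, 0.8, 0, 0, 0]
    - [-0.2, -0.1, 0.8, 0, 0, 0]

```text
t: 44.55
eef_pos: [0.5232, -0.2149, 0.0798]
eef_rot: [-2.328, -2.107, 0.0]
wrist_force: [0.2, -0.2, 0.1]
finger_gap: 0.0001
```

jog_arm:
  series:
    - [0, 0, 0.05, 0, 0, 0]
    - [0, 0, 0.1, 0, 0, 0]
    - [0, 0, 0.15, 0, 0, 0]
    - [0, 0, 0.2, 0, 0, 0]
    - [0, 0, 0.25, 0, 0, 0]
    - [0, 0, 0.3, 0, 0, 0]
    - [0, 0, 0.3, 0, 0, 0]
    - [0, 0, 0.3, 0, 0, 0]
    - [0, 0, 0.3, 0, 0, 0]
    - [0, 0, 0.3, 0, 0, 0]

```text
t: 45.38
eef_pos: [0.5235, -0.2155, 0.0773]
eef_rot: [-2.33, -2.108, -0.0]
wrist_force: [-0.9, -0.7, -0.2]
finger_gap: 0.0003
```

jog_arm:
  series:
    - [0, 0, 0.05, 0, 0, 0]
    - [0, 0, 0.1, 0, 0, 0]
    - [0, 0, 0.15, 0, 0, 0]
    - [0, 0, 0.2, 0, 0, 0]
    - [0, 0, 0.25, 0, 0, 0]
    - [0, 0, 0.25, 0, 0, 0]
    - [0, 0, 0.25, 0, 0, 0]
    - [0, 0, 0.25, 0, 0, 0]
    - [0, 0, 0.25, 0, 0, 0]
    - [0, 0, 0.25, 0, 0, 0]

```text
t: 46.22
eef_pos: [0.5236, -0.2155, 0.077]
eef_rot: [2.329, 2.107, 0.001]
wrist_force: [-3.7, 1.4, 19.0]
finger_gap: -0.0001
```

```bash
python3 - <<'E'
from h import *
rep([*W(.035,-.084),.1]);w=snap('wrist','w25')
E
```

```text
t 46.22 pos [ 0.5236 -0.2155  0.077 ] jawdir -5.74 tilt [ 9.e-04 -2.e-04 -1.e+00] gap -0.0001 F [-3.7  1.4 19. ] q [ 0.33  0.76  0.02  1.89 -0.03  0.49  0.27]
tool shift cm [-0.11  6.93 -2.3 ]
```

View pics/w25.png

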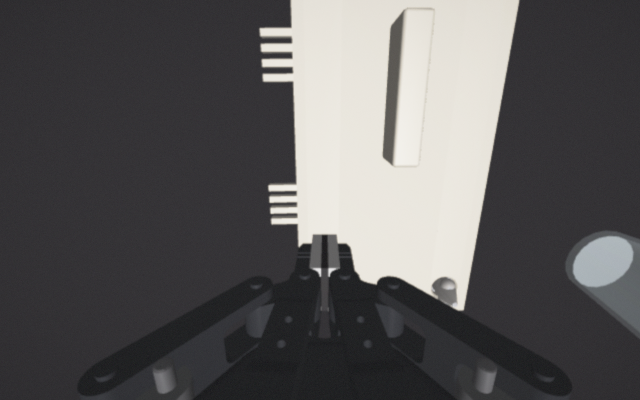

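Seated there at 19 N. Now the last corner.

jog_arm:
  series:
    - [0, 0, -1, 0, 0, 0]
    - [0, 0, -2.6, 0, 0, 0]
    - [0, 2, -2.6, 0, 0, 0]
    - [0, 4.5, -2.6, 0, 0, 0]
    - [0, 6.9, -2.6, 0, 0, 0]
    - [0, 6.9, -2.6, 0, 0, 0]
    - [0, 6.9, -2.1, 0, 0, 0]
    - [0, 6.9, -1.7, 0, 0, 0]
    - [0, 6.9, -1.4, 0, 0, 0]
    - [0, 6.9, -1.2, 0, 0, 0]

```text
t: 47.1
eef_pos: [0.5906, -0.2223, 0.0859]
eef_rot: [-2.329, -2.106, 0.002]
wrist_force: [0.2, -0.4, 0.5]
finger_gap: -0.0001
```

jog_arm:
  series:
    - [0, 0, 0.1, 0, 0, 0]
    - [0, 0, 0.2, 0, 0, 0]
    - [0, 0, 0.3, 0, 0, 0]
    - [0, 0, 0.4, 0, 0, 0]
    - [0, 0, 0.5, 0, 0, 0]
    - [0, 0, 0.6, 0, 0, 0]
    - [0, 0, 0.7, 0, 0, 0]
    - [0, 0, 0.8, 0, 0, 0]
    - [0, 0, 0.9, 0, 0, 0]
    - [0, 0, 0.9, 0, 0, 0]

```text
t: 47.93
eef_pos: [0.592, -0.2223, 0.0775]
eef_rot: [-2.329, -2.107, 0.0]
wrist_force: [0.4, 0.7, -0.3]
finger_gap: 0.0001
```

jog_arm:
  series:
    - [0, 0, 0.05, 0, 0, 0]
    - [0, 0, 0.1, 0, 0, 0]
    - [0, 0, 0.15, 0, 0, 0]
    - [0, 0, 0.2, 0, 0, 0]
    - [0, 0, 0.25, 0, 0, 0]
    - [0, 0, 0.25, 0, 0, 0]
    - [0, 0, 0.25, 0, 0, 0]
    - [0, 0, 0.25, 0, 0, 0]
    - [0, 0, 0.25, 0, 0, 0]
    - [0, 0, 0.25, 0, 0, 0]

```text
t: 48.77
eef_pos: [0.5922, -0.2224, 0.0771]
eef_rot: [2.33, 2.107, 0.001]
wrist_force: [-4.3, 1.7, 12.0]
finger_gap: -0.0001
```

jog_arm:
  series:
    - [0, 0, 0.05, 0, 0, 0]
    - [0, 0, 0.1, 0, 0, 0]
    - [0, 0, 0.15, 0, 0, 0]
    - [0, 0, 0.15, 0, 0, 0]
    - [0, 0, 0.15, 0, 0, 0]
    - [0, 0, 0.15, 0, 0, 0]
    - [0, 0, 0.15, 0, 0, 0]
    - [0, 0, 0.15, 0, 0, 0]
    - [0, 0, 0.15, 0, 0, 0]
    - [0, 0, 0.15, 0, 0, 0]

```text
t: 49.6
eef_pos: [0.5922, -0.2224, 0.077]
eef_rot: [2.329, 2.107, 0.001]
wrist_force: [-5.6, 2.8, 21.5]
finger_gap: 0.0002
```

jog_arm:
  series:
    - [0, 0, -2, 0, 0, 0]
    - [0, 0, -4, 0, 0, 0]
    - [0, 0, -7, 0, 0, 0]
    - [3, -1, -10, 0, 0, 0]
    - [6.5, -2, -13, 0, 0, 0]
    - [10, -2.6, -16, 0, 0, 0]
    - [12.5, -2.6, -18, 0, 0, 0]
    - [13.5, -2.6, -18, 0, 0, 0]
    - [13.5, -2.6, -18, 0, 0, 0]
    - [13.5, -2.6, -18, 0, 0, 0]

```text
t: 50.43
eef_pos: [0.5795, -0.0853, 0.2536]
eef_rot: [2.328, 2.109, -0.001]
wrist_force: [0.1, -0.4, -0.8]
finger_gap: -0.0
```

```bash
python3 - <<'E'
from h import *
rep();w=snap('wrist','w26');sd=snap('side','s10'); c2=snap('scene','c10')
for z in (.05,.061): print(z,[ (n,proj(s,[[*W(x,y),z+.005] for x in (-.05,.05) for y in (-.124,.124)]).round(1).tolist()) for n,s in (('side',sd),('scene',c2),('wrist',w))])
cv2.imwrite('pics/m14.png',np.hstack([cv2.resize(sd['frame'][150:250,260:340],None,fx=5,fy=5,interpolation=2),np.zeros((500,1,3),np.uint8)])[:,:,::-1])
cv2.imwrite('pics/m15.png',cv2.resize(c2['frame'][150:235,260:370],None,fx=6,fy=6,interpolation=2)[:,:,::-1])
E
```

```text
t 50.43 pos [ 0.5795 -0.0853  0.2536] jawdir -5.64 tilt [-2.e-04 -6.e-04 -1.e+00] gap -0.0 F [ 0.1 -0.4 -0.8] q [ 0.06  0.53  0.05  1.7  -0.03  0.9   0.03]
0.05 [('side', [[285.7, 237.3], [283.1, 169.2], [324.4, 234.9], [316.7, 167.5]]), ('scene', [[281.3, 171.1], [356.5, 186.0], [269.6, 191.2], [348.6, 207.7]]), ('wrist', [[281.4, 302.1], [271.7, 112.0], [354.9, 302.3], [363.1, 112.3]])]
0.061 [('side', [[285.5, 234.7], [282.9, 166.6], [324.5, 232.4], [316.7, 164.9]]), ('scene', [[281.1, 168.5], [356.7, 183.3], [269.3, 188.5], [348.7, 205.0]]), ('wrist', [[280.2, 307.6], [269.8, 112.2], [355.8, 307.9], [364.5, 112.5]])]
```

View pics/m14.png

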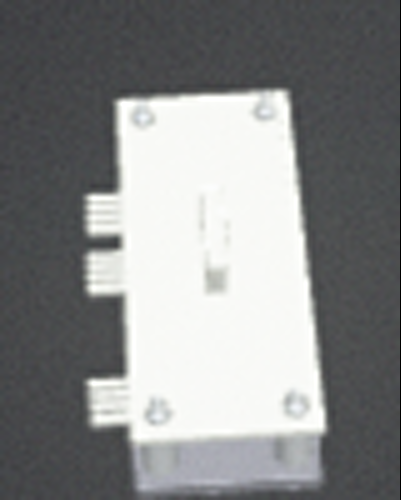

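View pics/m15.png

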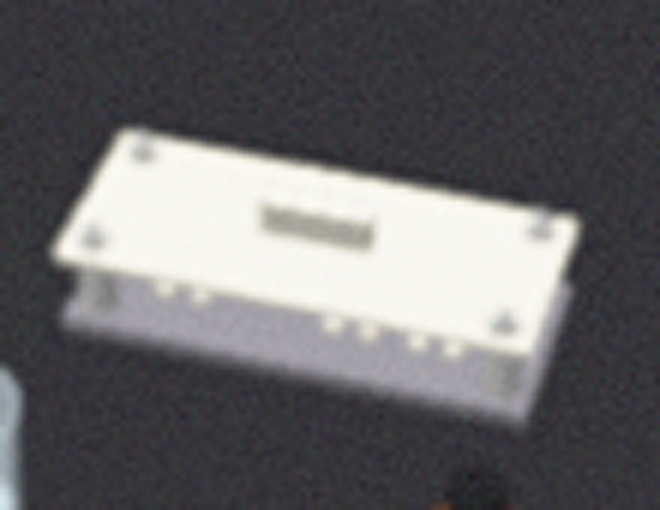

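View pics/w26.png

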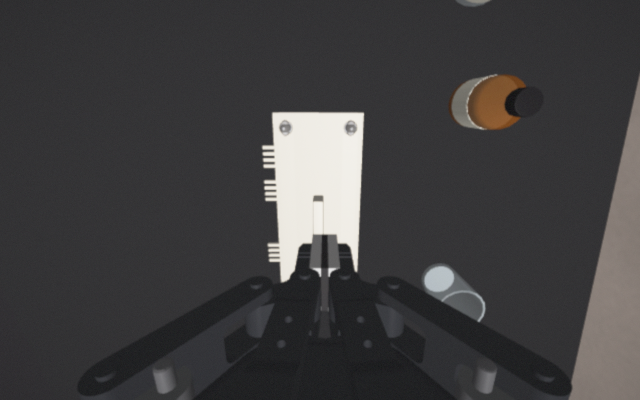

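```bash
python3 -c "
from station import manip
print(manip.finish_job())"
```

```text
the job is handed in; nothing more can be done
None
```

The stand is ready and the job is handed in, at about 50 s of the 208 s allowed.

- **Combs:** the combs in pockets 0 and 2 both showed their coarse end, so I turned each end for end and set it back in its own pocket. The loose comb from the bench went into pocket 3. The last pictures before the cover went on showed all three lying flat with their fine teeth over the front edge.
- **Cover:** I laid it on the standoffs and pressed near each corner to 19–21 N, until it stopped going down. I inferred the clicks from where it stopped and how far the posts stood through. At the last two corners it met no force until it reached the shoulder.
- **Last checks:** in the side view all four cover corners lay within about 1 pixel of where they should be when fully home. An 11 mm hang would show about 2.6 pixels. Standoff tips show through all four holes and the fine teeth stick out in front.
- **Bystanders:** I never moved near the bottles or the beaker. They look undisturbed in the pictures, but I did not re-measure their positions.
- **Disagreements:**
  - When I checked the cover before lowering it, my hole positions from the scene camera were off by up to 20 mm and I set them aside. The wrist and side cameras agreed to about 2 mm, so I used those.
  - At the first end pressed, the fingers stopped about 1 mm higher than at the other end. I put this down to the cover still being tilted then and did not press those two corners again; the final pictures show it level.

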